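Lower the drain plate and set out the oil-service kit

ROBOT

A 6-joint arm with a two-finger parallel gripper is mounted at the origin on the work surface. World frame = base frame: x ahead of the robot, y to its left, z up, the work surface at z = 0. Lengths are in mm, angles in rad, forces in N, time in s.
With the tool pointing down it reaches from about 350 to 875 mm from the base axis. Payload 4.2 kg.
Tool frame: the origin (TCP) lies at the very end of the fingers, on their centre line; the grasp point (between the pads) lies arm.grip_depth behind it (arm.grip_depth is the distance from the TCP to the grasp point, in mm); z points along the fingers, y is the direction in which the jaws open and shut (so a half turn about z gives the same grasp; the last joint's range is limited). The gripper opens to 85 mm and grips with 20 to 120 N. Pads are 22 mm wide; open, the fingers measure 114 mm over their backs; the gripper's body (76 mm by 85 mm) begins 54 mm behind the grasp point. The pads swing forward as they close: fully open they stand 13 mm farther back than shut.
Start: joints at [-0.878, 0.385, 0.008, 0, -1.194, -0.259], TCP at [262.713, -567.081, 231.312] pointing down, gripper open.
Joint ranges: [-3.14, 3.14], [-1.21, 2.06], [-1.07, 1.41], [-3.16, 2.05], [-2.99, -0.16], [-3.1, 3.1]. Speed limits (rad/s): [2.79, 2.79, 3.14, 3.14, 3.14, 3.14].

INTERFACE

Orientations are given as a unit quaternion [x, y, z, w].
In Python, from bench import arm, optics, workorder gives the robot as it stands. The module is installed in compiled form; this text tells all that it offers.
- The arm moves only by the tool play_rows, never from a script. Its arguments are lists of equal length, an entry for each row: "travel": the shift along the tool's x, y, z in m, a list of three; "rotation": the turn, a rotation vector about the tool's x, y, z in rad, a list of three; "grip": the opening, from 0 (shut) to 1 (fully open). In form: {"travel": [[x, y, z], ...], "rotation": [[rx, ry, rz], ...], "grip": [grip, ...]}. A call has 1 to 12 rows; each row shifts and turns the commanded pose from where the row before left it, along the tool's axes as they then stand; what a row does not reach is not made up. A row lasts 1/12 s, in which the tool goes at most 41.7 mm and 7.16 degrees, less where a joint would pass 70% of its speed; a pose out of reach is approached as far as the arm can. A call is refused whole if a number of a shift passes 0.0417 or a number of a turn 0.125, either way. A call with a gripper value outside its range is refused whole. The fingers move at their own pace and stop on an object; the grip force is fixed at half the most. Time passes only in rows, so rows that do not move let the fingers close. It gives the time, the measured TCP pose, the force and the opening at its end, in the units of the state.
- arm.read_state(): the state, without advancing time (a new reading comes with each control period).
- optics.get_image(name): name is "scene" or "top" or "wrist"; returns a dict with "image" (400x640x3 uint8, blue, green, red), "depth" (400x640 float32, mm along the optical axis (not along the pixel's ray), 0 where there is no reading), "camera_matrix" (3x3 intrinsics, pixels), "k1" (the pictures are not rectified: a ray, as slopes to the right and down, at radius r is drawn at 1 + k1 r^2 times it, then the intrinsics apply), "R" (3x3) and "t" (3): a world point X has camera coordinates R X + t; the wrist camera has in their place "hand_eye" (4x4, takes a point from camera to tool coordinates, whose origin is the TCP and whose axes are the flange's). Camera axes: x right, y down, z forward; pixel columns grow to the right and rows downward; lengths in mm; the calibration is good to about 2 mm. A picture is of the moment at which its call begins: read the wrist's pose just before it.
- workorder.job_done(): hands the job in, once; it reports no verdict.
The state is a dict: "clock": time; "joints": joint angles; "joint_vel": joint speeds; "joint_efforts": joint torques, N m; "position": TCP position; "ee_rot": TCP orientation; "contact_force": force on the tool from outside, world axes, zero at the start; "wrist_torque": the same for the moment, N m; "gripper_width": finger opening in mm.
Only numpy, scipy, OpenCV 4.12 (cv2) and the standard library are available. Lean on these libraries where they do the work, as an engineer would, in place of code of your own. Each camera call takes 0.05 s, during which the arm holds its last target. There are 200 camera calls.

TASK

The hinged aluminium drain plate is still propped up on its yellow wedge: work the wedge backward out from under it so that the plate lies flat, and lay the wedge right way up, lengthwise in the middle of the black rubber mat. Then set out the service kit on the plate in one straight row across its middle: the cardboard carton in the centre of the plate, the orange oil filter to its left and the blue can to its right (left and right as the robot sees them), each upright with a gap of about 2 cm to the carton, and the red tin on top of the carton, centred. Do not knock or shift the small glass jar or the mug.

Things in the scene. Friction and masses are not known exactly. Their poses are not given: they have to be found in the camera images.
- plate (a joint): Hinge angle of the aluminium drain plate, 160 mm deep (x), 260 wide (y), 8 thick, about 1.3 kg, hinged along its far edge to a low steel bar fixed to the bench. 0 = flat; grows as the near edge rises; about 0.09 at the start, propped on the wedge. It sinks to 0 by its own weight once the wedge is out.
- plate_mid (a point): Centre of the plate's top face. x points from the near edge to the hinge (away from the robot), y to the robot's left along the plate's width, z up out of the plate. When flat, the top face is 14 mm above the bench and the underside 6 mm; the near edge is at x -80 mm.
- wedge: Yellow plastic wedge, 105 mm long (x), 40 wide (y), 90 g. Origin: centre of underside. Grip block x -52 to -17 mm, 26 mm high, flat top, orange ribs, sticks out towards the robot; then slopes to 6 mm at x +52. Thin end 49 mm under the plate, within 25 mm of its middle, x along plate x. Pinch the block's sides and pull along -x: up to 15 N, free after 60 mm.
- mat: Black rubber mat fixed to the bench, 160 mm (x) by 100 mm (y), 4 mm thick. Origin: centre of its underside; its long direction is x.
- carton: Brown cardboard carton, 54 by 54 mm and 45 mm high, 160 g, rigid, a white tape strip across its top. Origin: centre of its underside; x and y square to its sides, z up.
- filter: Orange oil filter, an upright cylinder 60 mm in diameter, 75 mm high, about 280 g, dark disc on top. Origin: centre of its underside, z up.
- can: Blue additive can with a white band, an upright cylinder 46 mm in diameter, 85 mm high, about 220 g. Origin: centre of its underside, z up.
- tin: Flat red grease tin with a brass rim, an upright cylinder 50 mm in diameter, 24 mm high, 100 g. Origin: centre of its underside, z up.
- jar: Bystander: small green glass jar with a steel cap, 42 mm in diameter, 70 mm high, standing loose between plate and mat. Origin: centre of its underside. To be left alone.
- mug: Bystander: white mug, 72 mm in diameter, 85 mm high, handle at its +y, standing loose at the outer left or right of the work area. Origin: centre of its underside. To be left alone.
Things that resemble listed ones, but are neither listed nor needed, are in the scene too. What is shaped like the wedge but green or purple is not meant.

How it is judged:
By the outcome, as a careful person would: the job done as asked, in the order asked, and still so for the second after the job is handed in, with the robot touching nothing.
It also fails if it takes over 144 s, if anything falls off the work surface, if the arm or the gripper's body presses on something with over 40 N, if the wrist force passes 120 N, or if a joint passes its speed limit or range.

## Working session

There is one attempt and no reset: what is moved stays moved. The work goes in short steps, Python scripts to look and compute and a tool call to move; the robot and the scene stay as the last step left them, time stands still between calls to the robot, and variables do not carry over. Pictures are saved under pics/ and viewed, about 12 in all and at most 16, crops included, and the job is handed in when it is done.

Besides the shell and the picture viewer there is one more tool, called after "Emit:" by a JSON object that holds its "api" and its "payload". play_rows: Moves the arm, as the interface text tells. Its arguments: {"type":"object","properties":{"travel":{"type":"array","items":{"type":"array","items":{"type":"number"}}},"rotation":{"type":"array","items":{"type":"array","items":{"type":"number"}}},"grip":{"type":"array","items":{"type":"number"}}},"required":["travel","rotation","grip"]}

```bash
mkdir -p pics; cat > h.py <<'E'
import numpy as np, cv2
from bench import arm, optics, workorder
from scipy.spatial.transform import Rotation as R
def grab(n):
    s=arm.read_state(); d=optics.get_image(n)
    if n=="wrist":
        T=np.eye(4);T[:3,:3]=R.from_quat(s['ee_rot']).as_matrix();T[:3,3]=s['position'];T=T@np.array(d['hand_eye'])
    else:
        T=np.eye(4);T[:3,:3]=np.array(d['R']).T;T[:3,3]=-np.array(d['R']).T@np.array(d['t'])
    d['T']=T;return d
def xyz(d):
    """world point map 400x640x3 from depth"""
    K=np.array(d['camera_matrix']);v,u=np.mgrid[0:400,0:640].astype(float)
    x=(u-K[0,2])/K[0,0];y=(v-K[1,2])/K[1,1];a,b=x.copy(),y.copy()
    for _ in range(8):
        f=1+d['k1']*(a*a+b*b);a=x/f;b=y/f
    P=np.stack([a,b,np.ones_like(a)],-1)*d['depth'][...,None]
    W=P@d['T'][:3,:3].T+d['T'][:3,3];W[d['depth']<=0]=np.nan;return W
def st():
    s=arm.read_state()
    for k in('clock','joints','position','ee_rot','contact_force','gripper_width'):print(k,np.round(s[k],3))
E
python3 - <<'E'
from h import *
st();print(arm.grip_depth)
for n in("top","scene"):
    d=grab(n);cv2.imwrite(f"pics/{n}1.png",cv2.resize(d['image'],(800,500)));np.save(n+'.npy',xyz(d));cv2.imwrite(f'{n}raw.png',d['image'])
    print(n,d['k1'],d['T'].round(2).tolist())
E
```

```text
clock 0.0
joints [-0.878  0.386  0.007 -0.    -1.194 -0.259]
position [ 262.46  -566.567  230.203]
ee_rot [-0.215  0.977  0.001 -0.   ]
contact_force [0.442 0.025 0.151]
gripper_width 85.041
18.700000000000003
top -0.055560731754970734 [[-0.02, -0.98, 0.19, 236.82], [-1.0, 0.02, 0.01, 0.81], [-0.02, -0.18, -0.98, 1476.83], [0.0, 0.0, 0.0, 1.0]]
scene -0.0981210040288635 [[0.24, 0.76, -0.6, 1235.03], [0.97, -0.19, 0.14, -182.38], [-0.01, -0.62, -0.78, 1008.15], [0.0, 0.0, 0.0, 1.0]]
```

View pics/top1.png

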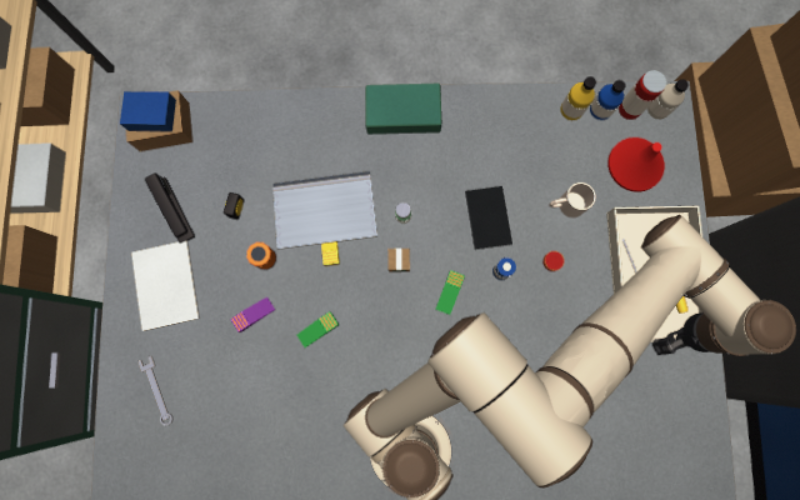

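View pics/scene1.png

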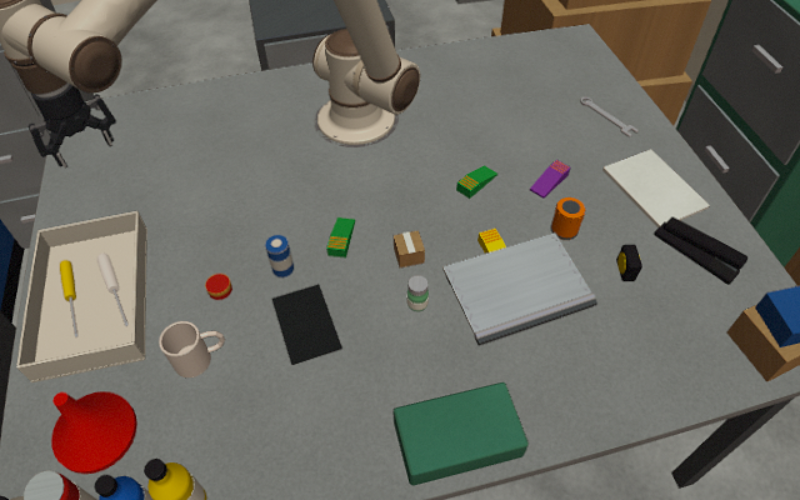

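The top view (800x500) shows the plate around (325,210), yellow wedge (330,253), mat (489,217), jar (403,211), mug (578,196), filter (260,256), carton (399,260), can (506,268) and tin (554,261). Next I measure them.

```bash
cat > seg.py <<'E'
from h import *
W=np.load('top.npy');im=cv2.imread('topraw.png');hsv=cv2.cvtColor(im,cv2.COLOR_BGR2HSV)
def box(n,u,v,r,zlo,zhi,col=None,rw=None):
    u,v=int(u*.8),int(v*.8);m=np.zeros((400,640),bool);m[v-r:v+r+1,u-(rw or r):u+(rw or r)+1]=1
    m&=(W[...,2]>zlo)&(W[...,2]<zhi)
    if col: m&=col(hsv[...,0],hsv[...,1],hsv[...,2])
    P=W[m]; 
    if len(P)<5: print(n,len(P));return
    (c,s,a)=cv2.minAreaRect(P[:,:2].astype(np.float32))
    print(n,len(P),'c',np.round(c,1),'size',np.round(s,1),'ang',round(a,1),'z',np.percentile(P[:,2],[5,50,95]).round(1))
box('filter',260,256,22,60,90);box('carton',399,260,20,38,55);box('can',506,268,18,75,95);box('tin',554,261,16,17,34)
box('jar',403,211,16,60,80);box('mug',578,196,30,75,95)
box('mat',489,217,36,-5,12,lambda h,s,v:v<45)
box('plate',325,210,45,9,45,lambda h,s,v:v>130,rw=50)
box('wedge',330,253,16,4,40,lambda h,s,v:(s>150)&(h>12)&(h<35))
for (u,v) in [(290,195),(360,190),(285,240),(368,232),(325,210),(330,254),(489,217),(430,330)]: print(u,v,W[int(v*.8),int(u*.8)].round(1))
E
python3 seg.py
```

```text
filter 298 c [485.9 364.1] size [55.5 60.4] ang 89.5 z [66.7 73.4 78.8]
carton 298 c [470.8  17.3] size [53.7 54.7] ang 89.1 z [39.5 44.2 48.7]
can 187 c [ 439.8 -246.3] size [43.7 46.2] ang 86.1 z [79.1 83.6 89.5]
tin 199 c [ 461.3 -380. ] size [49.2 49.5] ang 56.8 z [18.6 22.9 28.1]
jar 115 c [592.1   3.7] size [37.7 36.3] ang 58.8 z [63.5 69.1 74.3]
mug 126 c [ 615.3 -441.8] size [71.7 71.9] ang 52.7 z [76.  82.7 87.5]
mat 1348 c [ 585.  -220.5] size [156.7  97.8] ang 6.7 z [-2.4  2.9  8.4]
plate 4111 c [606.4 198.8] size [319.8 287.8] ang 87.9 z [11.6 19.7 27.8]
wedge 215 c [494.2 193.7] size [57.8 40.6] ang 4.7 z [17.1 23.6 28.3]
290 195 [653.  299.8  13.3]
360 190 [663.3 115.    9.7]
285 240 [529.  307.5  28.7]
368 232 [547.8  94.9  27.1]
325 210 [609.5 206.5  15.4]
330 254 [492.5 192.5  18.9]
489 217 [ 585.8 -221.5    5.3]
430 330 [294.4 -59.8  -3.9]
```

```bash
cat >> h.py <<'E'
def plan(x,y,z,psi):
    """psi (deg): jaw dir = (-sin,cos); total turn about tool z first, then travel in turned tool axes (m)"""
    s=arm.read_state();M=R.from_quat(s['ee_rot']).as_matrix();p=np.degrees(np.arctan2(-M[0,1],M[1,1]))
    d=np.array([x,y,z])-s['position'];a=np.radians(psi)
    t=np.array([-np.cos(a)*d[0]-np.sin(a)*d[1],-np.sin(a)*d[0]+np.cos(a)*d[1],-d[2]])/1000
    print('psi now %.2f tilt %s turn rz %.4f rad; travel'%(p,M[:,2].round(3),np.radians(p-psi)),t.round(4),'rows>=',np.ceil(np.linalg.norm(t)/.0405),'per 12',(t/12).round(5),'per 24',(t/24).round(5), 'w',round(s['gripper_width'],1),'F',np.round(s['contact_force'],1),'t',round(s['clock'],2))
E
python3 -c "
from h import *
plan(483,193,230,4.8)
d=grab('wrist');print(np.array(d['hand_eye']).round(2).tolist(),d['camera_matrix'])"
```

```text
psi now 24.85 tilt [-0.001  0.002 -1.   ] turn rz 0.3499 rad; travel [-2.833e-01  7.385e-01  4.000e-04] rows>= 20.0 per 12 [-2.361e-02  6.154e-02  3.000e-05] per 24 [-1.180e-02  3.077e-02  1.000e-05] w 85.1 F [-0.1 -0.6 -0.4] t 0.1
[[0.0, -0.95, -0.31, 79.01], [1.0, 0.0, -0.0, 0.4], [0.0, -0.31, 0.95, -143.43], [0.0, 0.0, 0.0, 1.0]] [[349.71368942   0.         314.5786994 ]
 [  0.         349.71368942 200.0858552 ]
 [  0.           0.           1.        ]]
```

Emit:
{"api": "play_rows", "payload": {"travel": [[0,0,0],[0,0,0],[0,0,0],[-0.0135,0.0352,0.0024],[-0.0135,0.0352,0.0024],[-0.0135,0.0352,0.0024],[-0.0135,0.0352,0.0024],[-0.0135,0.0352,0.0024],[-0.0135,0.0352,0.0024],[-0.0135,0.0352,0.0024],[-0.0135,0.0352,0.0024],[-0.0135,0.0352,0.0024]], "rotation": [[0,0,0.1166],[0,0,0.1166],[0,0,0.1166],[0,0,0],[0,0,0],[0,0,0],[0,0,0],[0,0,0],[0,0,0],[0,0,0],[0,0,0],[0,0,0]], "grip": [1,1,1,1,1,1,1,1,1,1,1,1]}}

```text
clock: 1.15
position: [357.1, -239.5, 209.6]
ee_rot: [-0.042, 0.999, 0.0, 0.0]
contact_force: [1.2, 0.4, -0.3]
gripper_width: 85.5
```

Emit:
{"api": "play_rows", "payload": {"travel": [[-0.0135,0.0352,0.0024],[-0.0135,0.0352,0.0024],[-0.0135,0.0352,0.0024],[-0.0135,0.0352,0.0024],[-0.0135,0.0352,0.0024],[-0.0135,0.0352,0.0024],[-0.0135,0.0352,0.0024],[-0.0135,0.0352,0.0024],[-0.0135,0.0352,0.0024],[-0.0135,0.0352,0.0024],[-0.0135,0.0352,0.0024],[-0.0135,0.0352,0.0024]], "rotation": [[0,0,0],[0,0,0],[0,0,0],[0,0,0],[0,0,0],[0,0,0],[0,0,0],[0,0,0],[0,0,0],[0,0,0],[0,0,0],[0,0,0]], "grip": [1,1,1,1,1,1,1,1,1,1,1,1]}}

```text
clock: 2.15
position: [483.1, 195.1, 180.7]
ee_rot: [-0.042, 0.999, -0.0, -0.0]
contact_force: [0.6, -0.3, -0.4]
gripper_width: 85.4
```

```bash
cat > wr.py <<'E'
import sys
from h import *
n=sys.argv[1]
st();d=grab('wrist');W=xyz(d);np.save('w.npy',W);cv2.imwrite('wraw.png',d['image'])
cv2.imwrite(f'pics/{n}.png',cv2.resize(d['image'],(800,500)))
E
python3 wr.py w1; python3 - <<'E'
from h import *
W=np.load('w.npy');h=cv2.cvtColor(cv2.imread('wraw.png'),cv2.COLOR_BGR2HSV)
m=(h[...,1]>120)&(h[...,0]>8)&(h[...,0]<35)&(abs(W[...,1]-193)<50)&(abs(W[...,0]-490)<60)&(W[...,2]>4)
m&=cv2.connectedComponentsWithStats(m.astype(np.uint8))[1]>0
P=W[m];print(len(P),cv2.minAreaRect(P[:,:2].astype(np.float32)))
t=P[P[:,2]>22];print(cv2.minAreaRect(t[:,:2].astype(np.float32)),np.percentile(t[:,2],[5,50,95]))
E
```

```text
clock 2.15
joints [ 0.696  0.254 -0.32  -0.    -0.997 -2.182]
position [483.128 195.139 180.676]
ee_rot [-0.042  0.999 -0.    -0.   ]
contact_force [ 0.636 -0.282 -0.369]
gripper_width 85.416
2811 ((493.4740905761719, 196.51486206054688), (57.53920364379883, 39.61952590942383), 5.999919414520264)
((493.16815185546875, 196.481689453125), (56.699405670166016, 39.61991500854492), 6.006242275238037) [22.85332499 26.68353294 28.15654361]
```

View pics/w1.png

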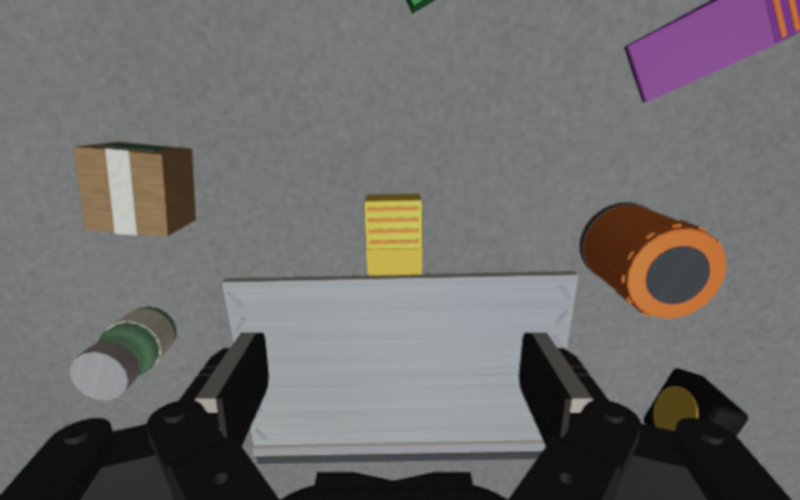

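The wedge block is straight ahead under the gripper (view pixel ~(394,225)). Its centre is at about (482,195) with a yaw of 6°. Now I descend and grip it.

Emit:
{"api": "play_rows", "payload": {"travel": [[0,0,0],[0.001,0,0.035],[0,0,0.035],[0,0,0.035],[0,0,0.03],[0,0,0.02],[0,0,0.014],[0,0,0.006],[0,0,0],[0,0,0],[0,0,0],[0,0,0]], "rotation": [[0,0,-0.02],[0,0,0],[0,0,0],[0,0,0],[0,0,0],[0,0,0],[0,0,0],[0,0,0],[0,0,0],[0,0,0],[0,0,0],[0,0,0]], "grip": [1,1,1,1,1,1,1,1,0,0,0,0]}}

```text
clock: 3.2
position: [483.0, 194.0, 7.4]
ee_rot: [-0.052, 0.999, 0.001, 0.001]
contact_force: [-12.0, 3.6, 46.1]
gripper_width: 38.7
```

Emit:
{"api": "play_rows", "payload": {"travel": [[0,0,0],[0,0,0],[0,0,0],[0,0,0]], "rotation": [[0,0,0],[0,0,0],[0,0,0],[0,0,0]], "grip": [0,0,0,0]}}

```text
clock: 3.53
position: [483.1, 194.1, 7.6]
ee_rot: [-0.052, 0.999, 0.001, 0.001]
contact_force: [-1.1, 0.5, 6.5]
gripper_width: 38.7
```

Emit:
{"api": "play_rows", "payload": {"travel": [[0.002,0,0],[0.004,0,-0.0005],[0.006,0,0],[0.008,0,0],[0.008,0,0],[0.008,0,0],[0.008,0,0],[0.008,0,0],[0.008,0,0],[0.008,0,0],[0.008,0,0],[0.004,0,0]], "rotation": [[0,0,0],[0,0,0],[0,0,0],[0,0,0],[0,0,0],[0,0,0],[0,0,0],[0,0,0],[0,0,0],[0,0,0],[0,0,0],[0,0,0]], "grip": [0,0,0,0,0,0,0,0,0,0,0,0]}}

```text
clock: 4.53
position: [403.2, 185.9, 7.6]
ee_rot: [-0.053, 0.999, 0.001, 0.002]
contact_force: [2.9, 0.2, 5.1]
gripper_width: 38.8
```

```bash
python3 wr.py w2;python3 - <<'E'
from h import *
W=np.load('w.npy');h=cv2.cvtColor(cv2.imread('wraw.png'),cv2.COLOR_BGR2HSV)
m=(h[...,1]>120)&(h[...,0]>8)&(h[...,0]<35)&(abs(W[...,1]-193)<50)&(abs(W[...,0]-440)<100)&(W[...,2]>4)
P=W[m];print(len(P),cv2.minAreaRect(P[:,:2].astype(np.float32)))
E
```

```text
clock 4.533
joints [ 8.010e-01  4.010e-01 -6.960e-01  1.000e-03 -4.690e-01 -2.267e+00]
position [403.224 185.929   7.575]
ee_rot [-0.053  0.999  0.001  0.002]
contact_force [2.918 0.242 5.122]
gripper_width 38.848
14238 ((403.3123779296875, 187.10415649414062), (122.60710906982422, 42.56761932373047), 7.434820652008057)
```

View pics/w2.png

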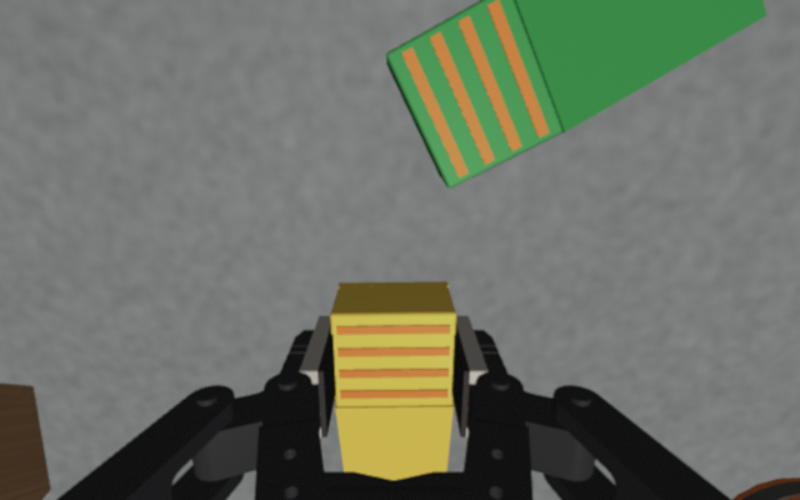

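```bash
python3 - <<'E'
from h import *
W=np.load('w.npy')
for v in (248,252,255,322,325,328): print(v,W[v,310:320].mean(0).round(1))
plan(551,-224.5,157.6,6.7)
E
```

```text
248 [385.4 184.5  24.4]
252 [386.2 184.6  26.4]
255 [387.3 184.7  26.8]
322 [418.4 188.   26.9]
325 [420.2 188.2  26.5]
328 [421.6 188.3  26.6]
psi now 6.02 tilt [ 0.003  0.003 -1.   ] turn rz -0.0118 rad; travel [-0.0994 -0.4248 -0.15  ] rows>= 12.0 per 12 [-0.00828 -0.0354  -0.0125 ] per 24 [-0.00414 -0.0177  -0.00625] w 38.8 F [-1.8  2.5  7.8] t 4.58
```

Emit:
{"api": "play_rows", "payload": {"travel": [[0,0,-0.01],[0,0,-0.03],[0,0,-0.037],[0,0,-0.037],[0,0,-0.036],[-0.0083,-0.0354,0],[-0.0083,-0.0354,0],[-0.0083,-0.0354,0],[-0.0083,-0.0354,0],[-0.0083,-0.0354,0],[-0.0083,-0.0354,0],[-0.0083,-0.0354,0]], "rotation": [[0,0,0],[0,0,0],[0,0,0],[0,0,0],[0,0,-0.012],[0,0,0],[0,0,0],[0,0,0],[0,0,0],[0,0,0],[0,0,0],[0,0,0]], "grip": [0,0,0,0,0,0,0,0,0,0,0,0]}}

```text
clock: 5.58
position: [487.3, -56.1, 155.6]
ee_rot: [-0.058, 0.998, 0.0, -0.002]
contact_force: [1.2, 0.1, -0.9]
gripper_width: 38.7
```

Emit:
{"api": "play_rows", "payload": {"travel": [[-0.0083,-0.0354,0],[-0.0083,-0.0354,0],[-0.0083,-0.0354,0],[-0.0083,-0.0354,0],[-0.0083,-0.0354,0],[0,0,0]], "rotation": [[0,0,0],[0,0,0],[0,0,0],[0,0,0],[0,0,0],[0,0,0]], "grip": [0,0,0,0,0,0]}}

```text
clock: 6.08
position: [550.8, -229.9, 154.7]
ee_rot: [-0.055, 0.998, -0.0, -0.001]
contact_force: [0.7, 0.3, 0.2]
gripper_width: 38.6
```

```bash
python3 wr.py w3; python3 - <<'E'
from h import *
W=np.load('w.npy');im=cv2.imread('wraw.png');
m=(im.max(2)<50)&(abs(W[...,2]-4)<6)&(abs(W[...,0]-585)<110)&(abs(W[...,1]+220)<80)
P=W[m];print(len(P),cv2.minAreaRect(P[:,:2].astype(np.float32)),np.median(P[:,2]))
d=grab('top');T=xyz(d);np.save('top.npy',T);cv2.imwrite('topraw.png',d['image'])
E
```

```text
clock 6.083
joints [-1.240e-01  4.020e-01 -1.700e-01  1.000e-03 -1.002e+00 -1.336e+00]
position [ 550.756 -229.875  154.732]
ee_rot [-0.055  0.998 -0.    -0.001]
contact_force [0.731 0.258 0.25 ]
gripper_width 38.56
11098 ((562.4247436523438, -219.6602020263672), (115.89274597167969, 97.80591583251953), 6.791411399841309) 4.894296285251528
```

View pics/w3.png

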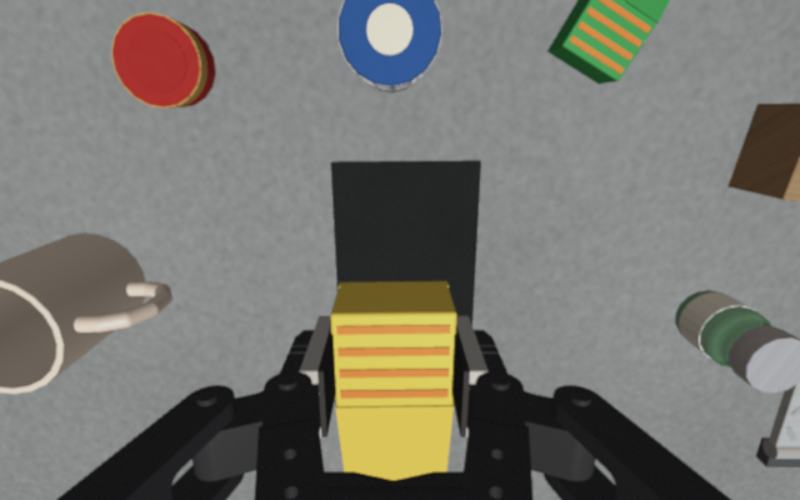

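```bash
python3 -c "
from h import *
plan(550.2,-221.6,12.2,6.8)"
```

```text
psi now 6.46 tilt [-0.004  0.002 -1.   ] turn rz -0.0059 rad; travel [-0.0017  0.0043  0.1424] rows>= 4.0 per 12 [-0.00014  0.00036  0.01187] per 24 [-7.00e-05  1.80e-04  5.93e-03] w 38.6 F [-0.2 -0.5 -2.4] t 6.18
```

Emit:
{"api": "play_rows", "payload": {"travel": [[-0.001,0.002,0.02],[-0.001,0.002,0.03],[0,0,0.03],[0,0,0.03],[0,0,0.015],[0,0,0.008],[0,0,0.004],[0,0,0.0025],[0,0,0.002],[0,0,0],[0,0,0]], "rotation": [[0,0,-0.006],[0,0,0],[0,0,0],[0,0,0],[0,0,0],[0,0,0],[0,0,0],[0,0,0],[0,0,0],[0,0,0],[0,0,0]], "grip": [0,0,0,0,0,0,0,0,0,0,0]}}

```text
clock: 7.1
position: [552.8, -221.3, 16.0]
ee_rot: [-0.061, 0.998, -0.0, 0.001]
contact_force: [-0.4, 0.2, -1.2]
gripper_width: 38.1
```

```bash
python3 -c "
from h import *
st()"
```

```text
clock 7.1
joints [-0.109  0.566 -0.31   0.    -0.694 -1.34 ]
position [ 552.828 -221.326   15.964]
ee_rot [-0.061  0.998 -0.     0.001]
contact_force [-0.425  0.179 -1.182]
gripper_width 38.108
```

Emit:
{"api": "play_rows", "payload": {"travel": [[0.0022,0,0.0015],[0,0,0.001],[0,0,0.001],[0,0,0.0005],[0,0,0]], "rotation": [[0,0,0],[0,0,0],[0,0,0],[0,0,0],[0,0,0]], "grip": [0,0,0,0,0]}}

```text
clock: 7.52
position: [550.0, -221.7, 11.7]
ee_rot: [-0.061, 0.998, -0.0, 0.0]
contact_force: [-2.4, -0.1, 4.6]
gripper_width: 39.0
```

Emit:
{"api": "play_rows", "payload": {"travel": [[0,0,0],[0,0,0],[0,0,0],[0,0,-0.005],[0,0,-0.02],[0,0,-0.035],[0,0,-0.04],[0,0,-0.04],[0,0,-0.04],[0,0,-0.02],[0,0,0]], "rotation": [[0,0,0],[0,0,0],[0,0,0],[0,0,0],[0,0,0],[0,0,0],[0,0,0],[0,0,0],[0,0,0],[0,0,0],[0,0,0]], "grip": [1,1,1,1,1,1,1,1,1,1,1]}}

```text
clock: 8.43
position: [553.1, -222.5, 218.0]
ee_rot: [-0.061, 0.998, -0.002, 0.006]
contact_force: [0.2, -0.4, 0.5]
gripper_width: 85.4
```

```bash
python3 wr.py w4; python3 - <<'E'
from h import *
W=np.load('w.npy');im=cv2.imread('wraw.png');h=cv2.cvtColor(im,cv2.COLOR_BGR2HSV)
m=(im.max(2)<50)&(abs(W[...,2]-4)<6)&(abs(W[...,0]-585)<110)&(abs(W[...,1]+220)<80)
P=W[m];print('mat',len(P),cv2.minAreaRect(P[:,:2].astype(np.float32)))
m=(h[...,1]>120)&(h[...,0]>8)&(h[...,0]<35)&(W[...,2]>6)&(W[...,2]<40)&(abs(W[...,1]+220)<60)&(abs(W[...,0]-585)<110)
P=W[m];print('wedge',len(P),cv2.minAreaRect(P[:,:2].astype(np.float32)),P[:,2].max())
E
```

```text
clock 8.433
joints [-0.11   0.339 -0.097  0.002 -1.122 -1.339]
position [ 553.064 -222.477  218.023]
ee_rot [-0.061  0.998 -0.002  0.006]
contact_force [ 0.155 -0.391  0.517]
gripper_width 85.369
mat 8752 ((583.281982421875, -217.09507751464844), (157.81353759765625, 97.78018951416016), 6.9170098304748535)
wedge 3822 ((584.7963256835938, -216.79452514648438), (105.87581634521484, 44.185760498046875), 7.633192539215088) 33.48508354401321
```

View pics/w4.png

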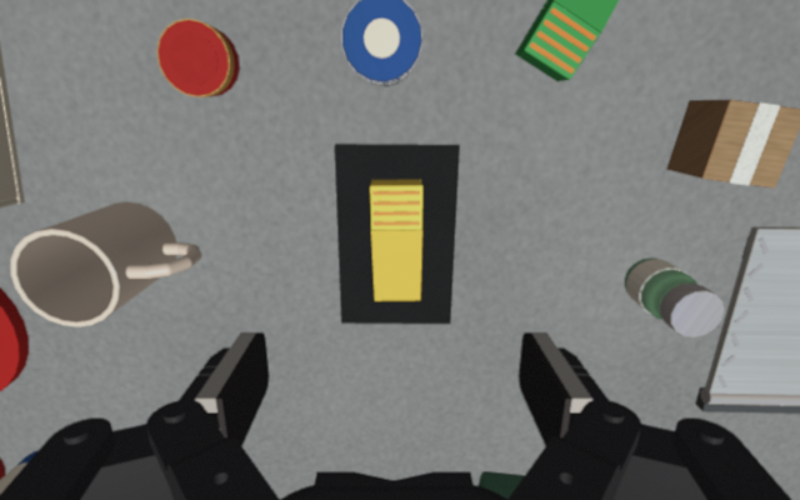

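```bash
cat >> h.py <<'E'
_p=plan
def plan(*a):
    M=R.from_quat(arm.read_state()['ee_rot']).as_matrix();print('fix tilt rot',np.cross([0,0,1],M.T@[0,0,-1]).round(4));_p(*a)
E
python3 - <<'E'
from h import *
plan(471,17,190,89)
# plate from stored top picture
T=np.load('top.npy');im=cv2.imread('topraw.png')
m=(abs(T[...,2]-15)<8)&(T[...,0]>500)&(T[...,0]<690)&(T[...,1]>60)&(T[...,1]<350)&(im.min(2)>110)
m=cv2.morphologyEx(m.astype(np.uint8),cv2.MORPH_OPEN,np.ones((5,5)))>0
P=T[m];print(len(P),cv2.minAreaRect(P[:,:2].astype(np.float32)));A=np.c_[P[:,:2]-P[:,:2].mean(0),np.ones(len(P))];print(np.linalg.lstsq(A,P[:,2],rcond=None)[0],P[:,:2].mean(0))
E
```

```text
fix tilt rot [-0.002   0.0071  0.    ]
psi now 7.00 tilt [ 0.007 -0.001 -1.   ] turn rz -1.4312 rad; travel [-0.2374  0.0847  0.0245] rows>= 7.0 per 12 [-0.01978  0.00705  0.00204] per 24 [-0.00989  0.00353  0.00102] w 85.3 F [-0.5  0.6 -0.6] t 8.48
3126 ((605.6826171875, 210.66494750976562), (172.05734252929688, 259.8836975097656), 5.774855136871338)
[ 1.06004470e-03 -1.16473564e-04  1.30356276e+01] [604.26253344 207.66532439]
```

Emit:
{"api": "play_rows", "payload": {"travel": [[0,0,0],[0,0,0],[0,0,0],[0,0,0],[0,0,0],[0,0,0],[0,0,0],[0,0,0],[0,0,0],[0,0,0],[0,0,0],[0,0,0]], "rotation": [[-0.002,0.007,-0.1193],[0,0,-0.1193],[0,0,-0.1193],[0,0,-0.1193],[0,0,-0.1193],[0,0,-0.1193],[0,0,-0.1193],[0,0,-0.1193],[0,0,-0.1193],[0,0,-0.1193],[0,0,-0.1193],[0,0,-0.1193]], "grip": [1,1,1,1,1,1,1,1,1,1,1,1]}}

```text
clock: 9.48
position: [549.1, -221.3, 209.0]
ee_rot: [-0.703, 0.711, 0.004, -0.003]
contact_force: [-0.3, 0.1, 0.5]
gripper_width: 85.6
```

Emit:
{"api": "play_rows", "payload": {"travel": [[-0.0297,0.0106,0.003],[-0.0297,0.0106,0.003],[-0.0297,0.0106,0.003],[-0.0297,0.0106,0.003],[-0.0297,0.0106,0.003],[-0.0297,0.0106,0.003],[-0.0297,0.0106,0.003],[-0.0297,0.0106,0.003],[0,0,0],[0,0,0]], "rotation": [[0,0,0],[0,0,0],[0,0,0],[0,0,0],[0,0,0],[0,0,0],[0,0,0],[0,0,0],[0,0,0],[0,0,0]], "grip": [1,1,1,1,1,1,1,1,1,1]}}

```text
clock: 10.32
position: [468.0, 18.5, 186.5]
ee_rot: [-0.702, 0.712, 0.003, -0.004]
contact_force: [-0.6, 0.5, -0.3]
gripper_width: 85.5
```

```bash
python3 wr.py w5; cat > obj.py <<'E'
import sys
from h import *
x,y,zl,zh=map(float,sys.argv[1:5]);W=np.load('w.npy');r=float(sys.argv[5]) if len(sys.argv)>5 else 50
m=(W[...,2]>zl)&(W[...,2]<zh)&(np.hypot(W[...,0]-x,W[...,1]-y)<r)
P=W[m].astype(np.float32);print(len(P),'rect',cv2.minAreaRect(P[:,:2]),'circ',cv2.minEnclosingCircle(P[:,:2]),'z',np.median(P[:,2]))
E
python3 obj.py 471 17 39 50
```

```text
clock 10.317
joints [ 0.385  0.164 -0.422 -0.004 -0.994 -0.397]
position [467.955  18.482 186.533]
ee_rot [-0.702  0.712  0.003 -0.004]
contact_force [-0.569  0.494 -0.307]
gripper_width 85.459Traceback (most recent call last):
  File "obj.py", line 5, in <module>
    P=W[m].astype(np.float32);print(len(P),'rect',cv2.minAreaRect(P[:,:2]),'circ',cv2.minEnclosingCircle(P[:,:2]),'z',np.median(P[:,2]))
                                                  ~~~~~~~~~~~~~~~^^^^^^^^^
cv2.error: OpenCV(4.12.0) /io/opencv/modules/imgproc/src/convhull.cpp:143: error: (-215:Assertion failed) total >= 0 && (depth == CV_32F || depth == CV_32S) in function 'convexHull'
```

View pics/w5.png

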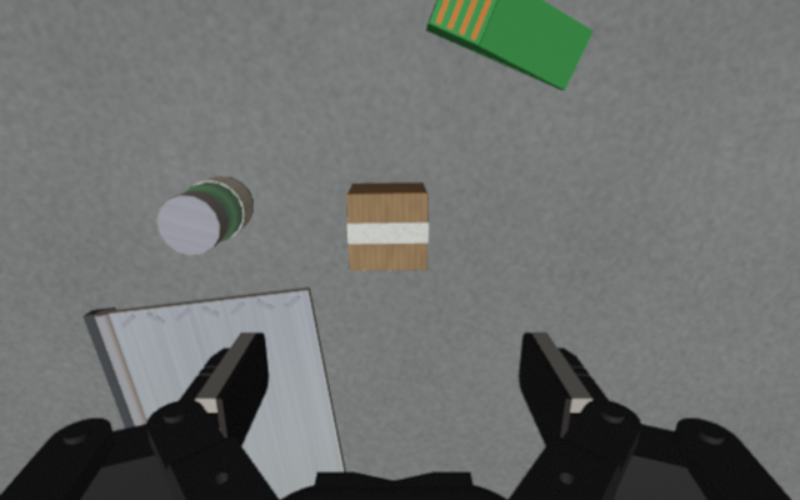

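```bash
sed -i 's/P=W\[m\].astype(np.float32)/P=W[m].astype(np.float32);Q=np.ascontiguousarray(P[:,:2])/; s/minAreaRect(P\[:,:2\])/minAreaRect(Q)/; s/minEnclosingCircle(P\[:,:2\])/minEnclosingCircle(Q)/' obj.py; python3 obj.py 471 17 39 50; python3 -c "
from h import *
plan(471,17,30,89)"
```

```text
4017 rect ((470.9180908203125, 19.876157760620117), (54.28416061401367, 54.37312316894531), 89.72198486328125) circ ((470.856689453125, 19.710594177246094), 37.47922134399414) z 45.93386
fix tilt rot [ 0.0093 -0.0002  0.    ]
psi now 89.10 tilt [-0.009 -0.    -1.   ] turn rz 0.0017 rad; travel [ 0.0007 -0.0025  0.1568] rows>= 4.0 per 12 [ 6.000e-05 -2.100e-04  1.306e-02] per 24 [ 3.00e-05 -1.00e-04  6.53e-03] w 85.2 F [-0.3  0.6 -0.4] t 10.37
```

Emit:
{"api": "play_rows", "payload": {"travel": [[-0.0014,-0.003,0.01],[0,0,0.03],[0,0,0.035],[0,0,0.035],[0,0,0.03],[0,0,0.02],[0,0,0.01],[0,0,0.0045],[0,0,0],[0,0,0],[0,0,0],[0,0,0]], "rotation": [[0.009,0,-0.0105],[0,0,0],[0,0,0],[0,0,0],[0,0,0],[0,0,0],[0,0,0],[0,0,0],[0,0,0],[0,0,0],[0,0,0],[0,0,0]], "grip": [1,1,1,1,1,1,1,1,1,0,0,0]}}

```text
clock: 11.37
position: [473.1, 18.9, 14.3]
ee_rot: [-0.705, 0.71, -0.001, 0.002]
contact_force: [0.7, 0.7, 2.0]
gripper_width: 53.0
```

Emit:
{"api": "play_rows", "payload": {"travel": [[0,0,0],[0,0,0],[0,0,0]], "rotation": [[0,0,0],[0,0,0],[0,0,0]], "grip": [0,0,0]}}

```text
clock: 11.62
position: [473.3, 19.1, 14.3]
ee_rot: [-0.705, 0.709, -0.001, 0.002]
contact_force: [-0.1, -1.3, 6.3]
gripper_width: 53.0
```

```bash
python3 -c "
from h import *
st();plan(600,210,150,95.7)"
```

```text
clock 11.617
joints [ 0.385  0.422 -0.619  0.001 -0.526 -0.392]
position [473.265  19.103  14.325]
ee_rot [-0.705  0.709 -0.001  0.002]
contact_force [-0.126 -1.333  6.326]
gripper_width 52.981
fix tilt rot [-0.004   0.0011  0.    ]
psi now 89.64 tilt [ 0.004  0.001 -1.   ] turn rz -0.1057 rad; travel [-0.1774 -0.1451 -0.1357] rows>= 7.0 per 12 [-0.01478 -0.01209 -0.01131] per 24 [-0.00739 -0.00604 -0.00565] w 53.0 F [-0.1 -1.3  6.3] t 11.62
```

```bash
python3 -c "
from h import *
plan(570,120,260,95.7)"
```

```text
fix tilt rot [-0.004   0.0011  0.    ]
psi now 89.64 tilt [ 0.004  0.001 -1.   ] turn rz -0.1057 rad; travel [-0.0908 -0.1063 -0.2457] rows>= 7.0 per 12 [-0.00757 -0.00886 -0.02047] per 24 [-0.00378 -0.00443 -0.01024] w 53.0 F [-0.1 -1.3  6.3] t 11.62
```

Emit:
{"api": "play_rows", "payload": {"travel": [[0,0,-0.01],[0,0,-0.03],[0,0,-0.036],[0,0,-0.036],[-0.0114,-0.0133,-0.0168],[-0.0114,-0.0133,-0.0168],[-0.0114,-0.0133,-0.0168],[-0.0114,-0.0133,-0.0168],[-0.0114,-0.0133,-0.0168],[-0.0114,-0.0133,-0.0168],[-0.0114,-0.0133,-0.0168],[-0.0114,-0.0133,-0.0168]], "rotation": [[0,0,0],[-0.004,0.001,0],[0,0,-0.053],[0,0,-0.053],[0,0,0],[0,0,0],[0,0,0],[0,0,0],[0,0,0],[0,0,0],[0,0,0],[0,0,0]], "grip": [0,0,0,0,0,0,0,0,0,0,0,0]}}

```text
clock: 12.62
position: [569.4, 120.9, 259.6]
ee_rot: [0.741, -0.671, -0.001, 0.001]
contact_force: [-0.3, 0.0, -2.0]
gripper_width: 52.6
```

Emit:
{"api": "play_rows", "payload": {"travel": [[0,0,0],[0,0,0],[0,0,0]], "rotation": [[0,0,0],[0,0,0],[0,0,0]], "grip": [0,0,0]}}

```text
clock: 12.87
position: [568.4, 120.0, 258.0]
ee_rot: [0.741, -0.671, -0.002, 0.002]
contact_force: [-0.3, 0.1, -1.8]
gripper_width: 53.0
```

```bash
python3 wr.py w6
```

```text
clock 12.867
joints [ 0.486  0.295 -0.056 -0.002 -1.224 -0.386]
position [568.381 119.964 257.95 ]
ee_rot [ 0.741 -0.671 -0.002  0.002]
contact_force [-0.263  0.068 -1.766]
gripper_width 52.98
```

View pics/w6.png

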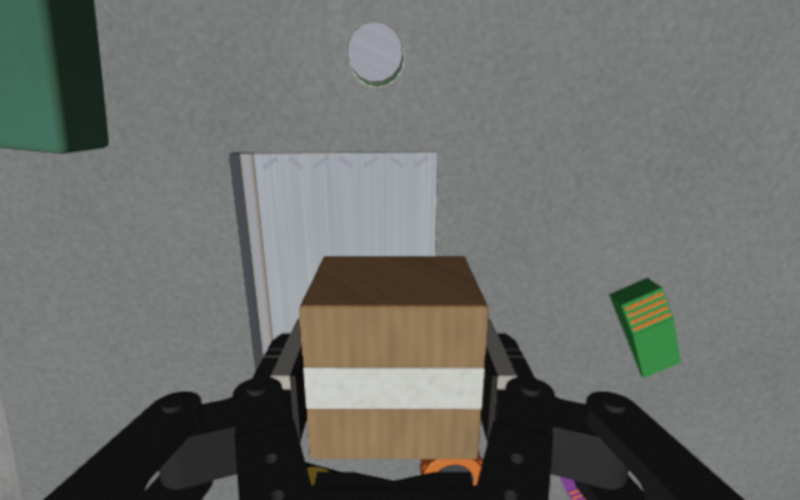

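The plate's right-hand near corner is at (437,153) in the view, its right edge runs along row ~153 and its near edge along column ~436. The hinge bar is at columns 232–262. I'll fit these edges.

```bash
python3 - <<'E'
from h import *
W=np.load('w.npy');g=cv2.cvtColor(cv2.imread('wraw.png'),cv2.COLOR_BGR2GRAY).astype(float)
# plate mask bright & z~14
near=[];right=[]
for v in range(128,200,4):
    c=np.arange(335,365);gr=np.diff(cv2.GaussianBlur(g,(3,3),0)[v,335:366]);k=c[np.argmin(gr)];near.append((k,v,*W[v,k-2]))
for u in range(215,340,6):
    r=np.arange(112,132);gr=np.diff(cv2.GaussianBlur(g,(3,3),0)[112:133,u]);k=r[np.argmax(gr)];right.append((u,k,*W[k+2,u]))
near=np.array(near);right=np.array(right)
print(near.round(1)[::4],'\n',right.round(1)[::4])
ln=np.polyfit(near[:,3],near[:,2],1);lr=np.polyfit(right[:,2],right[:,3],1)
print('near x=f(y)',ln,'ang',np.degrees(-np.arctan(ln[0])),'right y=f(x)',lr,np.degrees(np.arctan(lr[0])))
y=(lr[0]*ln[1]+lr[1])/(1-lr[0]*ln[0]);x=ln[0]*y+ln[1];print('corner',x,y)
for a in (5.3,5.8,6.2):
    a=np.radians(a);print(x+80*np.cos(a)-130*np.sin(a),y+80*np.sin(a)+130*np.cos(a))
# hinge profile across
print(np.c_[np.arange(180,225,3),g[160,180:225:3],W[160,180:225:3]].round(0))
T=np.load('top.npy');m=(abs(T[...,2]-15)<9)&(T[...,0]>500)&(T[...,0]<690)&(T[...,1]>60)&(T[...,1]<350)
E
```

```text
[[348.  128.  537.   81.   15.3]
 [348.  144.  534.8  98.2  15.3]
 [348.  160.  532.6 115.9  15.6]
 [347.  176.  531.2 134.6  14.4]
 [347.  192.  528.8 153.5  14.4]] 
 [[215.  122.  678.9  90.8  14.4]
 [239.  122.  653.   88.3  14.5]
 [263.  122.  627.2  85.8  13.9]
 [287.  122.  601.2  83.   15.8]
 [311.  122.  575.3  80.5  15. ]
 [335.  121.  549.6  76.8  16.3]]
near x=f(y) [-1.07145701e-01  5.45316052e+02] ang 6.11566466910328 right y=f(x) [ 0.10145634 21.99687951] 5.793197040931141
corner 537.120354974182 76.49114388013935
604.7701544608956 213.32500163985995
603.573493046702 213.91013980251753
602.6125158501842 214.37071765302218
[[180. 120. 722. 138.   1.]
 [183. 123. 719. 137.   1.]
 [186. 121. 716. 137.  -0.]
 [189.  73. 707. 133.  14.]
 [192.  73. 704. 133.  13.]
 [195.  86. 701. 133.  12.]
 [198. 155. 697. 132.  17.]
 [201. 157. 692. 131.  19.]
 [204. 141. 690. 131.  17.]
 [207. 157. 687. 131.  15.]
 [210. 168. 684. 131.  14.]
 [213. 165. 681. 131.  15.]
 [216. 167. 677. 130.  16.]
 [219. 163. 674. 130.  15.]
 [222. 167. 670. 129.  16.]]
```

```bash
python3 -c "
from h import *
plan(601.2,211.6,60,96)"
```

```text
fix tilt rot [ 0.0054 -0.0006  0.    ]
psi now 95.66 tilt [-0.005 -0.001 -1.   ] turn rz -0.0058 rad; travel [-0.088  -0.0423  0.1979] rows>= 6.0 per 12 [-0.00733 -0.00353  0.01649] per 24 [-0.00367 -0.00176  0.00824] w 52.8 F [ 0.1 -0.4 -1.8] t 12.92
```

Emit:
{"api": "play_rows", "payload": {"travel": [[-0.022,-0.0106,0.0],[-0.022,-0.0106,0.0],[-0.022,-0.0106,0.028],[-0.022,-0.0105,0.035],[0,0,0.035],[0,0,0.035],[0,0,0.035],[0,0,0.02],[0,0,0.01],[0,0,0],[0,0,0],[0,0,0]], "rotation": [[0.0054,0,-0.006],[0,0,0],[0,0,0],[0,0,0],[0,0,0],[0,0,0],[0,0,0],[0,0,0],[0,0,0],[0,0,0],[0,0,0],[0,0,0]], "grip": [0,0,0,0,0,0,0,0,0,0,0,0]}}

```text
clock: 13.92
position: [604.2, 212.1, 64.2]
ee_rot: [0.743, -0.669, 0.002, -0.003]
contact_force: [0.8, 0.8, -0.3]
gripper_width: 52.8
```

```bash
python3 -c "
from h import *
plan(601.2,211.6,28.5,96);st()"
```

```text
fix tilt rot [-0.0065  0.001   0.    ]
psi now 96.05 tilt [ 0.006  0.002 -1.   ] turn rz 0.0008 rad; travel [0.0002 0.0031 0.0357] rows>= 1.0 per 12 [1.00e-05 2.60e-04 2.97e-03] per 24 [1.00e-05 1.30e-04 1.49e-03] w 52.8 F [ 0.8  0.8 -0.3] t 13.92
clock 13.917
joints [ 0.591  0.56  -0.158  0.003 -0.846 -0.487]
position [604.236 212.094  64.164]
ee_rot [ 0.743 -0.669  0.002 -0.003]
contact_force [ 0.837  0.787 -0.323]
gripper_width 52.766
```

Emit:
{"api": "play_rows", "payload": {"travel": [[0,0.003,0.012],[0,0,0.012],[0,0,0.005],[0,0,0.002],[0,0,0.0015],[0,0,0.0015],[0,0,0]], "rotation": [[-0.006,0.001,0],[0,0,0],[0,0,0],[0,0,0],[0,0,0],[0,0,0],[0,0,0]], "grip": [0,0,0,0,0,0,0]}}

```text
clock: 14.5
position: [600.4, 211.5, 28.6]
ee_rot: [0.743, -0.669, -0.0, 0.001]
contact_force: [0.1, -0.3, -2.1]
gripper_width: 53.1
```

```bash
python3 -c "
from h import *
plan(601.2,211.6,28.5,96);st()"
```

```text
fix tilt rot [ 0.002  -0.0009  0.    ]
psi now 96.05 tilt [-0.002 -0.001 -1.   ] turn rz 0.0008 rad; travel [-0.     -0.0009  0.0001] rows>= 1.0 per 12 [-0.e+00 -7.e-05  1.e-05] per 24 [-0.e+00 -4.e-05  0.e+00] w 53.1 F [ 0.1 -0.3 -2.1] t 14.5
clock 14.5
joints [ 0.592  0.602 -0.188 -0.    -0.783 -0.487]
position [600.355 211.505  28.599]
ee_rot [ 0.743 -0.669 -0.     0.001]
contact_force [ 0.134 -0.267 -2.137]
gripper_width 53.118
```

Emit:
{"api": "play_rows", "payload": {"travel": [[0,-0.0008,0.001],[0,0,0.0005],[0,0,0],[0,0,0],[0,0,0],[0,0,-0.005],[0,0,-0.02],[0,0,-0.035],[0,0,-0.04],[0,0,-0.04],[0,0,-0.04],[0,0,0]], "rotation": [[0.002,0,0],[0,0,0],[0,0,0],[0,0,0],[0,0,0],[0,0,0],[0,0,0],[0,0,0],[0,0,0],[0,0,0],[0,0,0],[0,0,0]], "grip": [0,0,1,1,1,1,1,1,1,1,1,1]}}

```text
clock: 15.5
position: [605.6, 213.3, 217.6]
ee_rot: [0.744, -0.668, 0.004, -0.008]
contact_force: [1.1, 1.7, 1.7]
gripper_width: 85.1
```

```bash
python3 wr.py w7; python3 obj.py 601 212 53 66; python3 -c "
from h import *
plan(486,364,210,96)"
```

```text
clock 15.5
joints [ 0.592  0.414  0.016  0.005 -1.156 -0.487]
position [605.578 213.276 217.573]
ee_rot [ 0.744 -0.668  0.004 -0.008]
contact_force [1.099 1.653 1.687]
gripper_width 85.112
3619 rect ((601.4478149414062, 212.67919921875), (53.86173629760742, 54.6265869140625), 5.831178188323975) circ ((601.4130249023438, 212.2684326171875), 37.34150695800781) z 59.90623
fix tilt rot [-0.0108  0.0034  0.    ]
psi now 96.06 tilt [ 0.01   0.005 -1.   ] turn rz 0.0011 rad; travel [-0.1626  0.1012  0.0032] rows>= 5.0 per 12 [-0.01355  0.00843  0.00027] per 24 [-0.00678  0.00422  0.00013] w 85.5 F [ 0.4  0.2 -0.9] t 15.55
```

Emit:
{"api": "play_rows", "payload": {"travel": [[-0.027,0.017,0.001],[-0.027,0.017,0.001],[-0.027,0.017,0],[-0.027,0.017,0],[-0.027,0.017,0],[-0.027,0.016,0],[0,0,0],[0,0,0],[0,0,0]], "rotation": [[-0.011,0.003,0],[0,0,0],[0,0,0],[0,0,0],[0,0,0],[0,0,0],[0,0,0],[0,0,0],[0,0,0]], "grip": [1,1,1,1,1,1,1,1,1]}}

```text
clock: 16.3
position: [483.2, 361.8, 204.4]
ee_rot: [0.743, -0.669, -0.002, 0.007]
contact_force: [-0.5, -0.7, -0.5]
gripper_width: 85.5
```

```bash
python3 wr.py w8; python3 obj.py 486 364 67 84 ; python3 -c "
from h import *
plan(486,364,60,96)"
```

```text
clock 16.3
joints [ 0.908  0.375 -0.074 -0.006 -1.134 -0.799]
position [483.246 361.83  204.378]
ee_rot [ 0.743 -0.669 -0.002  0.007]
contact_force [-0.469 -0.699 -0.535]
gripper_width 85.516
4099 rect ((486.1167907714844, 368.4452209472656), (60.596370697021484, 60.47053146362305), 87.6804428100586) circ ((486.00531005859375, 368.977783203125), 31.39393424987793) z 75.97666
fix tilt rot [ 0.0127 -0.005   0.    ]
psi now 95.99 tilt [-0.012 -0.006 -1.   ] turn rz -0.0001 rad; travel [-0.0023 -0.0026  0.1445] rows>= 4.0 per 12 [-0.00019 -0.00022  0.01204] per 24 [-0.0001  -0.00011  0.00602] w 85.4 F [ 0.4 -0.5 -0.6] t 16.35
```

View pics/w8.png

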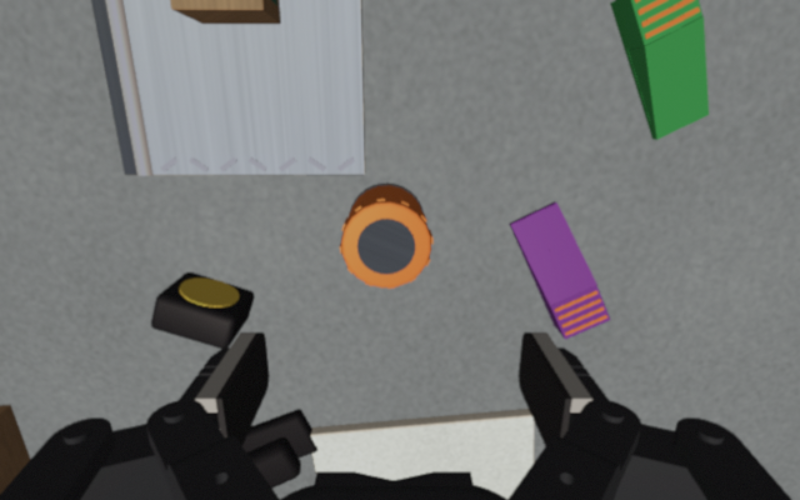

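The filter's disc is centred at (386,246) in the view, directly below the gripper. Neighbouring objects are over 30 mm clear of the fingers.

Emit:
{"api": "play_rows", "payload": {"travel": [[-0.0054,-0.0035,0.01],[0,0,0.03],[0,0,0.035],[0,0,0.035],[0,0,0.03],[0,0,0.02],[0,0,0.01],[0,0,0],[0,0,0]], "rotation": [[0.01,-0.004,0],[0,0,0],[0,0,0],[0,0,0],[0,0,0],[0,0,0],[0,0,0],[0,0,0],[0,0,0]], "grip": [1,1,1,1,1,1,1,1,1]}}

```text
clock: 17.1
position: [486.9, 367.4, 35.3]
ee_rot: [0.743, -0.669, -0.0, 0.001]
contact_force: [-0.8, 0.4, -0.4]
gripper_width: 85.5
```

```bash
python3 -c "
from h import *
plan(486,367.5,28,96);st()"
```

```text
fix tilt rot [ 0.0014 -0.0003  0.    ]
psi now 95.99 tilt [-0.001 -0.    -1.   ] turn rz -0.0002 rad; travel [-0.0002  0.0009  0.0073] rows>= 1.0 per 12 [-1.0e-05  7.0e-05  6.1e-04] per 24 [-1.0e-05  4.0e-05  3.1e-04] w 85.5 F [-0.8  0.4 -0.4] t 17.1
clock 17.1
joints [ 0.911  0.559 -0.255 -0.001 -0.759 -0.806]
position [486.887 367.417  35.321]
ee_rot [ 0.743 -0.669 -0.     0.001]
contact_force [-0.785  0.416 -0.35 ]
gripper_width 85.488
```

Emit:
{"api": "play_rows", "payload": {"travel": [[0,0.0005,0.007],[0,0,0],[0,0,0],[0,0,0],[0,0,0],[0,0,-0.005],[0,0,-0.025],[0,0,-0.03],[0,0,-0.03],[0,0,-0.03],[0,0,0]], "rotation": [[0,0,0],[0,0,0],[0,0,0],[0,0,0],[0,0,0],[0,0,0],[0,0,0],[0,0,0],[0,0,0],[0,0,0],[0,0,0]], "grip": [1,0,0,0,0,0,0,0,0,0,0]}}

```text
clock: 18.02
position: [488.3, 370.1, 154.9]
ee_rot: [0.744, -0.668, -0.0, -0.005]
contact_force: [1.9, 0.7, -2.3]
gripper_width: 59.0
```

```bash
python3 -c "
from h import *
plan(593.3,289.3,145,96);st()"; python3 wr.py w9; python3 obj.py 486 368 180 210 60
```

```text
fix tilt rot [-0.008   0.0072  0.    ]
psi now 96.11 tilt [ 0.007  0.008 -1.   ] turn rz 0.0019 rad; travel [ 0.0914 -0.096   0.0099] rows>= 4.0 per 12 [ 0.00761 -0.008    0.00083] per 24 [ 0.00381 -0.004    0.00041] w 59.0 F [ 1.9  0.7 -2.3] t 18.02
clock 18.017
joints [ 9.130e-01  4.210e-01 -1.390e-01  1.000e-03 -1.001e+00 -8.070e-01]
position [488.269 370.144 154.932]
ee_rot [ 0.744 -0.668 -0.    -0.005]
contact_force [ 1.949  0.653 -2.285]
gripper_width 58.991
clock 18.017
joints [ 9.130e-01  4.210e-01 -1.390e-01  1.000e-03 -1.001e+00 -8.070e-01]
position [488.269 370.144 154.932]
ee_rot [ 0.744 -0.668 -0.    -0.005]
contact_force [ 1.949  0.653 -2.285]
gripper_width 58.991
26749 rect ((486.62762451171875, 364.235595703125), (117.23855590820312, 50.763580322265625), 5.703036308288574) circ ((487.2189025878906, 358.3149108886719), 58.61994552612305) z 201.41805
```

Emit:
{"api": "play_rows", "payload": {"travel": [[0.0183,-0.0192,0.002],[0.0183,-0.0192,0.002],[0.0183,-0.0192,0.002],[0.0183,-0.0192,0.002],[0.0183,-0.0192,0.002],[0,0,0.025],[0,0,0.03],[0,0,0.02],[0,0,0.01],[0,0,0],[0,0,0]], "rotation": [[-0.004,0.004,0.001],[0,0,0],[0,0,0],[0,0,0],[0,0,0],[0,0,0],[0,0,0],[0,0,0],[0,0,0],[0,0,0],[0,0,0]], "grip": [0,0,0,0,0,0,0,0,0,0,0]}}

```text
clock: 18.98
position: [589.9, 286.1, 52.0]
ee_rot: [0.743, -0.669, -0.0, 0.005]
contact_force: [0.1, 0.5, -2.8]
gripper_width: 58.6
```

```bash
python3 -c "
from h import *
plan(593.3,289.3,42.5,96);st()"
```

```text
fix tilt rot [ 0.0074 -0.0055  0.    ]
psi now 96.00 tilt [-0.007 -0.006 -1.   ] turn rz -0.0000 rad; travel [-0.0028 -0.0037  0.0095] rows>= 1.0 per 12 [-0.00023 -0.00031  0.00079] per 24 [-0.00012 -0.00016  0.00039] w 58.6 F [ 0.1  0.5 -2.8] t 18.98
clock 18.983
joints [ 0.698  0.602 -0.113  0.    -0.865 -0.594]
position [589.873 286.11   51.976]
ee_rot [ 0.743 -0.669 -0.     0.005]
contact_force [ 0.083  0.498 -2.79 ]
gripper_width 58.648
```

Emit:
{"api": "play_rows", "payload": {"travel": [[-0.0028,-0.0037,0.004],[0,0,0.002],[0,0,0.0015],[0,0,0.0015],[0,0,0.001],[0,0,0]], "rotation": [[0.007,-0.005,0],[0,0,0],[0,0,0],[0,0,0],[0,0,0],[0,0,0]], "grip": [0,0,0,0,0,0]}}

```text
clock: 19.48
position: [593.7, 289.6, 43.4]
ee_rot: [0.743, -0.669, 0.0, -0.001]
contact_force: [-0.9, 0.8, -1.1]
gripper_width: 59.1
```

```bash
python3 -c "
from h import *
plan(593.3,289.3,42.5,96);st()"
```

```text
fix tilt rot [-0.0018  0.0012  0.    ]
psi now 95.98 tilt [ 0.002  0.001 -1.   ] turn rz -0.0003 rad; travel [0.0003 0.0004 0.0009] rows>= 1.0 per 12 [2.e-05 4.e-05 7.e-05] per 24 [1.e-05 2.e-05 4.e-05] w 59.1 F [-0.9  0.8 -1.1] t 19.48
clock 19.483
joints [ 0.698  0.615 -0.114  0.    -0.84  -0.594]
position [593.717 289.621  43.384]
ee_rot [ 0.743 -0.669  0.    -0.001]
contact_force [-0.918  0.814 -1.12 ]
gripper_width 59.06
```

Nearly touching, since the force has dropped from -2.8 to -1.1 N. I lower another 1.5 mm, release, rise and check.

Emit:
{"api": "play_rows", "payload": {"travel": [[0,0,0.0008],[0,0,0.0006],[0,0,0],[0,0,0],[0,0,0],[0,0,0],[0,0,-0.01],[0,0,-0.03],[0,0,-0.04],[0,0,-0.04],[0,0,-0.04],[0,0,0]], "rotation": [[0,0,0],[0,0,0],[0,0,0],[0,0,0],[0,0,0],[0,0,0],[0,0,0],[0,0,0],[0,0,0],[0,0,0],[0,0,0],[0,0,0]], "grip": [0,0,0,1,1,1,1,1,1,1,1,1]}}

```text
clock: 20.48
position: [598.0, 291.4, 213.1]
ee_rot: [0.744, -0.669, 0.003, -0.01]
contact_force: [0.2, 0.1, 2.0]
gripper_width: 85.4
```

```bash
python3 wr.py w10; python3 obj.py 593.3 289.3 81 97 40; python3 obj.py 601 212 53 66;python3 -c "
from h import *
plan(440,-246,220,96)"
```

```text
clock 20.483
joints [ 0.698  0.454  0.07   0.004 -1.166 -0.594]
position [597.965 291.411 213.106]
ee_rot [ 0.744 -0.669  0.003 -0.01 ]
contact_force [0.239 0.111 2.012]
gripper_width 85.369
4349 rect ((594.0265502929688, 290.5108642578125), (60.64360809326172, 61.04552459716797), 27.72002601623535) circ ((594.3674926757812, 290.4531555175781), 31.336610794067383) z 89.988754
4850 rect ((600.3474731445312, 223.50747680664062), (54.45787048339844, 76.48953247070312), 6.051793098449707) circ ((600.706787109375, 219.31797790527344), 42.69586944580078) z 59.82566
fix tilt rot [-0.013   0.0068  0.    ]
psi now 96.00 tilt [ 0.012  0.008 -1.   ] turn rz 0.0001 rad; travel [ 0.5175  0.2114 -0.0113] rows>= 14.0 per 12 [ 0.04313  0.01761 -0.00094] per 24 [ 0.02156  0.00881 -0.00047] w 84.7 F [-0.2  0.9  0.3] t 20.53
```

Emit:
{"api": "play_rows", "payload": {"travel": [[0.0345,0.0141,-0.0007],[0.0345,0.0141,-0.0007],[0.0345,0.0141,-0.0007],[0.0345,0.0141,-0.0007],[0.0345,0.0141,-0.0007],[0.0345,0.0141,-0.0007],[0.0345,0.0141,-0.0007],[0.0345,0.0141,-0.0007],[0.0345,0.0141,-0.0007],[0.0345,0.0141,-0.0007],[0.0345,0.0141,-0.0007],[0.0345,0.0141,-0.0007]], "rotation": [[-0.006,0.003,0],[0,0,0],[0,0,0],[0,0,0],[0,0,0],[0,0,0],[0,0,0],[0,0,0],[0,0,0],[0,0,0],[0,0,0],[0,0,0]], "grip": [1,1,1,1,1,1,1,1,1,1,1,1]}}

```text
clock: 21.53
position: [467.0, -141.6, 211.2]
ee_rot: [0.743, -0.669, -0.001, 0.003]
contact_force: [-0.0, -0.2, 0.6]
gripper_width: 85.6
```

Emit:
{"api": "play_rows", "payload": {"travel": [[0.0345,0.0141,-0.0007],[0.0345,0.0141,-0.0007],[0.0345,0.0141,-0.0007],[0,0,0],[0,0,0],[0,0,0]], "rotation": [[0,0,0],[0,0,0],[0,0,0],[0,0,0],[0,0,0],[0,0,0]], "grip": [1,1,1,1,1,1]}}

```text
clock: 22.03
position: [436.6, -247.4, 213.5]
ee_rot: [0.743, -0.67, -0.001, 0.003]
contact_force: [0.6, 0.1, -0.2]
gripper_width: 85.5
```

```bash
python3 wr.py w11; python3 obj.py 440 -246 78 95 40;python3 -c "
from h import *
plan(440,-246,60,96)"
```

```text
clock 22.033
joints [-0.189  0.192 -0.315  0.004 -1.069  0.291]
position [ 436.58  -247.407  213.481]
ee_rot [ 0.743 -0.67  -0.001  0.003]
contact_force [ 0.587  0.124 -0.179]
gripper_width 85.519
2485 rect ((439.5867919921875, -243.78187561035156), (45.91225051879883, 45.97615051269531), 4.044905185699463) circ ((440.06158447265625, -243.35299682617188), 23.544172286987305) z 85.89744
fix tilt rot [ 0.0054 -0.0018  0.    ]
psi now 96.00 tilt [-0.005 -0.002 -1.   ] turn rz -0.0000 rad; travel [-0.0005 -0.0031  0.1536] rows>= 4.0 per 12 [-4.00e-05 -2.60e-04  1.28e-02] per 24 [-2.0e-05 -1.3e-04  6.4e-03] w 84.9 F [ 0.5 -0.  -1.5] t 22.08
```

View pics/w11.png

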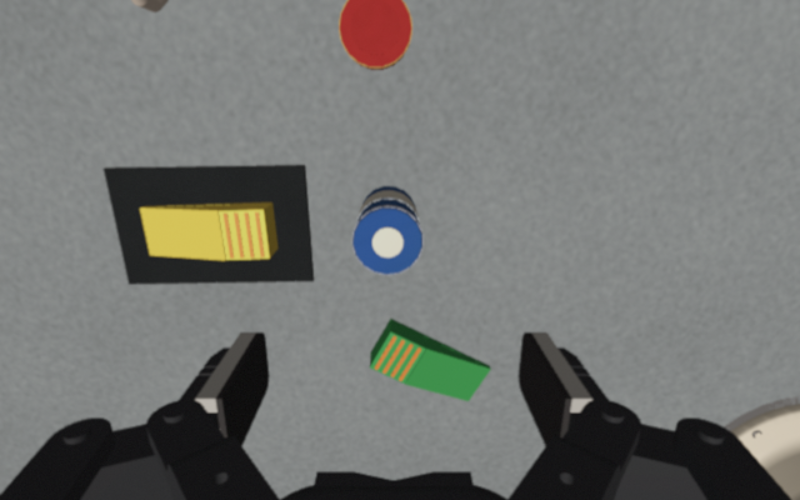

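The can's top centre is at (388,242) in the view, with nothing within finger reach. The wedge sits well on the mat.

Emit:
{"api": "play_rows", "payload": {"travel": [[-0.0033,-0.0035,0.01],[0,0,0.03],[0,0,0.035],[0,0,0.035],[0,0,0.035],[0,0,0.02],[0,0,0.012],[0,0,0],[0,0,0]], "rotation": [[0.004,-0.002,0],[0,0,0],[0,0,0],[0,0,0],[0,0,0],[0,0,0],[0,0,0],[0,0,0],[0,0,0]], "grip": [1,1,1,1,1,1,1,1,1]}}

```text
clock: 22.83
position: [440.3, -242.8, 36.6]
ee_rot: [0.744, -0.668, -0.001, 0.001]
contact_force: [0.1, -0.9, 0.5]
gripper_width: 85.8
```

```bash
python3 -c "
from h import *
plan(439.7,-243.8,36,96)"
```

```text
fix tilt rot [ 0.0021  0.     -0.    ]
psi now 96.12 tilt [-0.002 -0.    -1.   ] turn rz 0.0020 rad; travel [0.001  0.0008 0.0006] rows>= 1.0 per 12 [8.e-05 6.e-05 5.e-05] per 24 [4.e-05 3.e-05 2.e-05] w 85.8 F [ 0.1 -0.9  0.5] t 22.83
```

Emit:
{"api": "play_rows", "payload": {"travel": [[0.001,0.0006,0],[0,0,0],[0,0,0],[0,0,0],[0,0,0]], "rotation": [[0,0,0],[0,0,0],[0,0,0],[0,0,0],[0,0,0]], "grip": [0,0,0,0,0]}}

```text
clock: 23.25
position: [440.2, -245.0, 38.2]
ee_rot: [0.743, -0.669, 0.001, -0.0]
contact_force: [0.2, 1.8, 6.4]
gripper_width: 45.1
```

Emit:
{"api": "play_rows", "payload": {"travel": [[0,0,-0.01],[0,0,-0.03],[0,0,-0.035],[0,0,-0.035],[0,0,-0.035],[0,0,-0.015],[0,0,0]], "rotation": [[0,0,0],[0,0,0],[0,0,0],[0,0,0],[0,0,0],[0,0,0],[0,0,0]], "grip": [0,0,0,0,0,0,0]}}

```text
clock: 23.83
position: [441.7, -245.5, 201.3]
ee_rot: [0.743, -0.669, 0.004, -0.002]
contact_force: [0.6, -0.6, -3.5]
gripper_width: 44.8
```

```bash
python3 -c "
from h import *
plan(601.4+.1045*70.5,212.7-.9945*70.5,196,96)"
```

```text
fix tilt rot [-0.0081 -0.0036  0.    ]
psi now 95.99 tilt [ 0.008 -0.003 -1.   ] turn rz -0.0002 rad; travel [-0.3685 -0.2068  0.0053] rows>= 11.0 per 12 [-0.03071 -0.01723  0.00044] per 24 [-0.01535 -0.00862  0.00022] w 44.8 F [ 0.6 -0.6 -3.5] t 23.83
```

Emit:
{"api": "play_rows", "payload": {"travel": [[-0.0307,-0.0172,0.0004],[-0.0307,-0.0172,0.0004],[-0.0307,-0.0172,0.0004],[-0.0307,-0.0172,0.0004],[-0.0307,-0.0172,0.0004],[-0.0307,-0.0172,0.0004],[-0.0307,-0.0172,0.0004],[-0.0307,-0.0172,0.0004],[-0.0307,-0.0172,0.0004],[-0.0307,-0.0172,0.0004],[-0.0307,-0.0172,0.0004],[-0.0307,-0.0172,0.0004]], "rotation": [[-0.004,-0.002,0],[0,0,0],[0,0,0],[0,0,0],[0,0,0],[0,0,0],[0,0,0],[0,0,0],[0,0,0],[0,0,0],[0,0,0],[0,0,0]], "grip": [0,0,0,0,0,0,0,0,0,0,0,0]}}

```text
clock: 24.83
position: [605.6, 144.4, 189.3]
ee_rot: [0.743, -0.669, -0.004, 0.003]
contact_force: [1.0, -0.3, -1.0]
gripper_width: 45.1
```

Emit:
{"api": "play_rows", "payload": {"travel": [[0,0,0],[0,0,0.02],[0,0,0.03],[0,0,0.03],[0,0,0.025],[0,0,0.015],[0,0,0],[0,0,0]], "rotation": [[0,0,0],[0,0,0],[0,0,0],[0,0,0],[0,0,0],[0,0,0],[0,0,0],[0,0,0]], "grip": [0,0,0,0,0,0,0,0]}}

```text
clock: 25.5
position: [604.7, 142.4, 69.7]
ee_rot: [0.743, -0.669, -0.003, 0.003]
contact_force: [0.2, 0.4, -1.4]
gripper_width: 44.8
```

```bash
python3 -c "
from h import *
plan(608.8,142.6,53,96)"
```

```text
fix tilt rot [ 0.0091  0.0003 -0.    ]
psi now 95.96 tilt [-0.009 -0.001 -1.   ] turn rz -0.0008 rad; travel [ 0.0003 -0.0041  0.0167] rows>= 1.0 per 12 [ 2.00e-05 -3.50e-04  1.39e-03] per 24 [ 1.0e-05 -1.7e-04  7.0e-04] w 44.8 F [ 0.2  0.4 -1.4] t 25.5
```

Emit:
{"api": "play_rows", "payload": {"travel": [[0,-0.004,0.006],[0,0,0.005],[0,0,0.003],[0,0,0.0015],[0,0,0.001],[0,0,0],[0,0,0]], "rotation": [[0.009,0,0],[0,0,0],[0,0,0],[0,0,0],[0,0,0],[0,0,0],[0,0,0]], "grip": [0,0,0,0,0,0,0]}}

```text
clock: 26.08
position: [610.0, 143.8, 55.5]
ee_rot: [0.743, -0.669, 0.001, -0.002]
contact_force: [-0.4, -0.9, -1.8]
gripper_width: 44.9
```

```bash
python3 -c "
from h import *
plan(608.8,142.6,52,96)"
```

```text
fix tilt rot [-0.0046  0.002   0.    ]
psi now 95.98 tilt [ 0.004  0.002 -1.   ] turn rz -0.0004 rad; travel [0.001  0.0013 0.0035] rows>= 1.0 per 12 [9.0e-05 1.1e-04 2.9e-04] per 24 [4.0e-05 6.0e-05 1.5e-04] w 44.9 F [-0.4 -0.9 -1.8] t 26.08
```

Emit:
{"api": "play_rows", "payload": {"travel": [[0.001,0.001,0.0015],[0,0,0.001],[0,0,0.001],[0,0,0],[0,0,0]], "rotation": [[-0.004,0.001,0],[0,0,0],[0,0,0],[0,0,0],[0,0,0]], "grip": [0,0,0,0,0]}}

```text
clock: 26.5
position: [609.0, 142.6, 52.2]
ee_rot: [0.743, -0.669, -0.0, -0.0]
contact_force: [-1.9, 0.1, 2.8]
gripper_width: 44.8
```

```bash
python3 -c "
from h import *
plan(608.8,142.6,52,96)"
```

```text
fix tilt rot [-0.0003  0.0008  0.    ]
psi now 95.98 tilt [ 0.     0.001 -1.   ] turn rz -0.0003 rad; travel [-0.      0.0002  0.0002] rows>= 1.0 per 12 [-0.e+00  2.e-05  2.e-05] per 24 [-0.e+00  1.e-05  1.e-05] w 44.8 F [-1.9  0.1  2.8] t 26.5
```

Contact. I release and rise, then check and plan the move to the tin.

Emit:
{"api": "play_rows", "payload": {"travel": [[0,0,0],[0,0,0],[0,0,0],[0,0,0],[0,0,-0.01],[0,0,-0.03],[0,0,-0.04],[0,0,-0.04],[0,0,-0.04],[0,0,0]], "rotation": [[0,0,0],[0,0,0],[0,0,0],[0,0,0],[0,0,0],[0,0,0],[0,0,0],[0,0,0],[0,0,0],[0,0,0]], "grip": [1,1,1,1,1,1,1,1,1,1]}}

```text
clock: 27.33
position: [613.8, 143.6, 223.1]
ee_rot: [0.744, -0.669, 0.005, -0.009]
contact_force: [1.0, 0.3, 1.0]
gripper_width: 85.6
```

```bash
python3 wr.py w12; python3 obj.py 608.8 142.6 92 107 40; python3 obj.py 601.4 212.7 53 64 40;python3 -c "
from h import *
plan(461.5,-378,200,96)"
```

```text
clock 27.333
joints [ 0.488  0.389 -0.008  0.004 -1.154 -0.383]
position [613.759 143.601 223.075]
ee_rot [ 0.744 -0.669  0.005 -0.009]
contact_force [1.034 0.288 1.04 ]
gripper_width 85.573
2588 rect ((609.0821533203125, 144.22377014160156), (46.611202239990234, 46.277687072753906), 81.62461853027344) circ ((609.15185546875, 144.34103393554688), 23.608489990234375) z 99.937675
2934 rect ((601.422607421875, 212.45303344726562), (53.85884475708008, 54.844112396240234), 5.8297858238220215) circ ((601.553466796875, 212.14820861816406), 37.42185974121094) z 59.894257
fix tilt rot [-0.0128  0.0043  0.    ]
psi now 96.01 tilt [ 0.012  0.006 -1.   ] turn rz 0.0001 rad; travel [0.5028 0.2039 0.0187] rows>= 14.0 per 12 [0.0419  0.017   0.00156] per 24 [0.02095 0.0085  0.00078] w 85.3 F [-0.1 -0.8 -1.3] t 27.38
```

Emit:
{"api": "play_rows", "payload": {"travel": [[0.0335,0.0136,0.001],[0.0335,0.0136,0.001],[0.0335,0.0136,0.001],[0.0335,0.0136,0.001],[0.0335,0.0136,0.001],[0.0335,0.0136,0.001],[0.0335,0.0136,0.001],[0.0335,0.0136,0.001],[0.0335,0.0136,0.001],[0.0335,0.0136,0.001],[0.0335,0.0136,0.001],[0.0335,0.0136,0.001]], "rotation": [[-0.006,0.002,0],[0,0,0],[0,0,0],[0,0,0],[0,0,0],[0,0,0],[0,0,0],[0,0,0],[0,0,0],[0,0,0],[0,0,0],[0,0,0]], "grip": [1,1,1,1,1,1,1,1,1,1,1,1]}}

```text
clock: 28.38
position: [487.3, -275.8, 200.7]
ee_rot: [0.743, -0.669, -0.002, 0.003]
contact_force: [0.5, -0.1, -1.0]
gripper_width: 85.5
```

Emit:
{"api": "play_rows", "payload": {"travel": [[0.0335,0.0136,0.001],[0.0335,0.0136,0.001],[0.0335,0.0136,0.001],[0,0,0],[0,0,0],[0,0,0]], "rotation": [[0,0,0],[0,0,0],[0,0,0],[0,0,0],[0,0,0],[0,0,0]], "grip": [1,1,1,1,1,1]}}

```text
clock: 28.88
position: [457.9, -378.4, 197.8]
ee_rot: [0.743, -0.67, -0.002, 0.003]
contact_force: [-0.1, 0.7, 0.4]
gripper_width: 85.5
```

```bash
python3 wr.py w13; python3 obj.py 461.5 -379 18 31 40;python3 -c "
from h import *
plan(461.5,-378,20,96)"
```

```text
clock 28.883
joints [-0.416  0.36  -0.119  0.004 -1.097  0.518]
position [ 457.853 -378.418  197.769]
ee_rot [ 0.743 -0.67  -0.002  0.003]
contact_force [-0.058  0.693  0.417]
gripper_width 85.454
2294 rect ((461.73162841796875, -376.6453552246094), (50.55522155761719, 50.4023551940918), 86.6326675415039) circ ((462.04736328125, -376.39971923828125), 25.546157836914062) z 25.061604
fix tilt rot [ 0.0064 -0.0006  0.    ]
psi now 96.01 tilt [-0.006 -0.001 -1.   ] turn rz 0.0001 rad; travel [ 0.0004 -0.0032  0.178 ] rows>= 5.0 per 12 [ 4.000e-05 -2.700e-04  1.484e-02] per 24 [ 2.00e-05 -1.30e-04  7.42e-03] w 85.1 F [-0.6  0.3  0.7] t 28.93
```

View pics/w13.png

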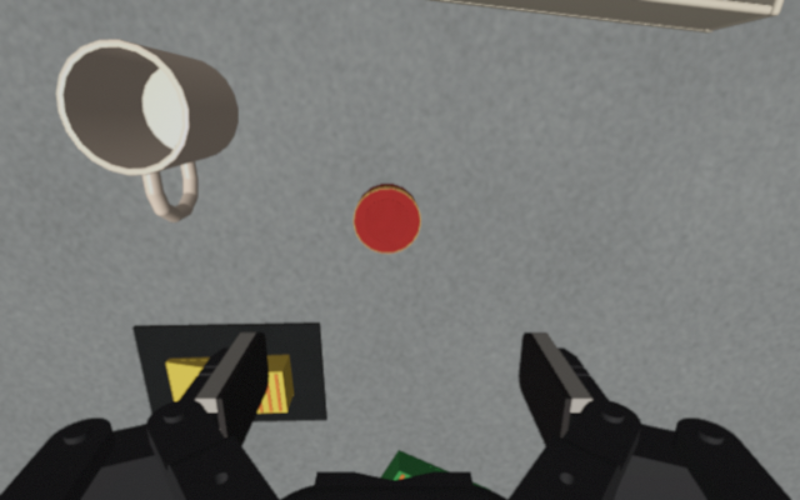

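The tin's top centre is at (387,220) in the view, and the mug is well clear at the left.

Emit:
{"api": "play_rows", "payload": {"travel": [[-0.0012,-0.0039,0.01],[0,0,0.03],[0,0,0.035],[0,0,0.035],[0,0,0.035],[0,0,0.02],[0,0,0.01],[0,0,0.006],[0,0,0],[0,0,0]], "rotation": [[0.005,0,0],[0,0,0],[0,0,0],[0,0,0],[0,0,0],[0,0,0],[0,0,0],[0,0,0],[0,0,0],[0,0,0]], "grip": [1,1,1,1,1,1,1,1,1,1]}}

```text
clock: 29.77
position: [463.1, -377.3, 18.4]
ee_rot: [0.743, -0.669, 0.001, 0.0]
contact_force: [0.1, -0.8, 0.9]
gripper_width: 85.5
```

```bash
python3 -c "
from h import *
plan(461.7,-376.8,7,96)"
```

```text
fix tilt rot [-0.0009 -0.0025  0.    ]
psi now 96.04 tilt [ 0.001 -0.002 -1.   ] turn rz 0.0008 rad; travel [-0.0006  0.0013  0.0114] rows>= 1.0 per 12 [-5.0e-05  1.1e-04  9.5e-04] per 24 [-3.0e-05  5.0e-05  4.7e-04] w 85.5 F [ 0.1 -0.8  0.9] t 29.77
```

Emit:
{"api": "play_rows", "payload": {"travel": [[-0.0006,0.0013,0.006],[0,0,0.004],[0,0,0.001],[0,0,0],[0,0,0],[0,0,0],[0,0,0],[0,0,0],[0,0,0]], "rotation": [[0,0,0],[0,0,0],[0,0,0],[0,0,0],[0,0,0],[0,0,0],[0,0,0],[0,0,0],[0,0,0]], "grip": [1,1,1,1,0,0,0,0,0]}}

```text
clock: 30.52
position: [461.1, -377.1, 7.1]
ee_rot: [0.743, -0.669, 0.001, 0.001]
contact_force: [-0.4, 0.1, 4.0]
gripper_width: 47.5
```

Emit:
{"api": "play_rows", "payload": {"travel": [[0,0,-0.01],[0,0,-0.03],[0,0,-0.035],[0,0,-0.035],[0,0,-0.035],[0,0,-0.015],[0,0,0],[0,0,0]], "rotation": [[0,0,0],[0,0,0],[0,0,0],[0,0,0],[0,0,0],[0,0,0],[0,0,0],[0,0,0]], "grip": [0,0,0,0,0,0,0,0]}}

```text
clock: 31.18
position: [460.6, -376.3, 167.2]
ee_rot: [0.743, -0.669, 0.001, 0.0]
contact_force: [-0.1, -0.1, -1.7]
gripper_width: 47.7
```

```bash
python3 -c "
from h import *
plan(601.4,212.5,190,96)"
```

```text
fix tilt rot [-0.0009 -0.0013  0.    ]
psi now 95.95 tilt [ 0.001 -0.001 -1.   ] turn rz -0.0009 rad; travel [-0.5709 -0.2016 -0.0228] rows>= 15.0 per 12 [-0.04757 -0.0168  -0.0019 ] per 24 [-0.02379 -0.0084  -0.00095] w 47.7 F [-0.1 -0.1 -1.7] t 31.18
```

Emit:
{"api": "play_rows", "payload": {"travel": [[-0.0317,-0.0112,-0.0013],[-0.0317,-0.0112,-0.0013],[-0.0317,-0.0112,-0.0013],[-0.0317,-0.0112,-0.0013],[-0.0317,-0.0112,-0.0013],[-0.0317,-0.0112,-0.0013],[-0.0317,-0.0112,-0.0013],[-0.0317,-0.0112,-0.0013],[-0.0317,-0.0112,-0.0013],[-0.0317,-0.0112,-0.0013],[-0.0317,-0.0112,-0.0013],[-0.0317,-0.0112,-0.0013]], "rotation": [[0,0,0],[0,0,0],[0,0,0],[0,0,0],[0,0,0],[0,0,0],[0,0,0],[0,0,0],[0,0,0],[0,0,0],[0,0,0],[0,0,0]], "grip": [0,0,0,0,0,0,0,0,0,0,0,0]}}

```text
clock: 32.18
position: [553.3, 17.2, 179.1]
ee_rot: [0.743, -0.669, -0.001, 0.003]
contact_force: [0.2, -0.8, -1.3]
gripper_width: 48.0
```

Emit:
{"api": "play_rows", "payload": {"travel": [[-0.0317,-0.0112,-0.0013],[-0.0317,-0.0112,-0.0013],[-0.0317,-0.0112,-0.0013],[-0.0317,-0.0112,-0.0013],[-0.0317,-0.0112,-0.0013],[-0.0317,-0.0112,-0.0013],[0,0,0],[0,0,0],[0,0,0]], "rotation": [[0,0,0],[0,0,0],[0,0,0],[0,0,0],[0,0,0],[0,0,0],[0,0,0],[0,0,0],[0,0,0]], "grip": [0,0,0,0,0,0,0,0,0]}}

```text
clock: 32.93
position: [600.5, 211.3, 186.6]
ee_rot: [0.743, -0.669, -0.001, 0.003]
contact_force: [0.3, -0.4, -1.7]
gripper_width: 47.7
```

```bash
python3 -c "
from h import *
plan(601.4,212.5,90,96)"
```

```text
fix tilt rot [ 0.0053 -0.0029  0.    ]
psi now 95.98 tilt [-0.005 -0.003 -1.   ] turn rz -0.0004 rad; travel [-0.0011 -0.001   0.0966] rows>= 3.0 per 12 [-9.00e-05 -8.00e-05  8.05e-03] per 24 [-5.00e-05 -4.00e-05  4.03e-03] w 47.7 F [ 0.3 -0.4 -1.7] t 32.93
```

Emit:
{"api": "play_rows", "payload": {"travel": [[-0.001,-0.001,0.01],[0,0,0.025],[0,0,0.03],[0,0,0.02],[0,0,0.012],[0,0,0.006],[0,0,0],[0,0,0]], "rotation": [[0.004,-0.002,0],[0,0,0],[0,0,0],[0,0,0],[0,0,0],[0,0,0],[0,0,0],[0,0,0]], "grip": [0,0,0,0,0,0,0,0]}}

```text
clock: 33.6
position: [603.6, 212.9, 86.7]
ee_rot: [0.743, -0.669, 0.001, -0.002]
contact_force: [1.0, 0.3, -0.7]
gripper_width: 47.6
```

```bash
python3 -c "
from h import *
plan(601.4,212.2,66.2,96)"
```

```text
fix tilt rot [-0.0045  0.001   0.    ]
psi now 95.96 tilt [ 0.004  0.001 -1.   ] turn rz -0.0007 rad; travel [0.0004 0.0023 0.0205] rows>= 1.0 per 12 [4.00e-05 1.90e-04 1.71e-03] per 24 [2.0e-05 9.0e-05 8.5e-04] w 47.6 F [ 1.   0.3 -0.7] t 33.6
```

Emit:
{"api": "play_rows", "payload": {"travel": [[0.0004,0.0022,0.008],[0,0,0.006],[0,0,0.003],[0,0,0.0015],[0,0,0],[0,0,0]], "rotation": [[-0.004,0.001,0],[0,0,0],[0,0,0],[0,0,0],[0,0,0],[0,0,0]], "grip": [0,0,0,0,0,0]}}

```text
clock: 34.1
position: [600.9, 212.6, 67.4]
ee_rot: [0.743, -0.669, -0.0, 0.0]
contact_force: [0.3, 0.1, -0.4]
gripper_width: 47.9
```

```bash
python3 -c "
from h import *
plan(601.4,212.2,66.2,96)"
```

```text
fix tilt rot [ 0.0007 -0.0002  0.    ]
psi now 95.99 tilt [-0.001 -0.    -1.   ] turn rz -0.0002 rad; travel [ 0.0005 -0.0004  0.0012] rows>= 1.0 per 12 [ 4.e-05 -4.e-05  1.e-04] per 24 [ 2.e-05 -2.e-05  5.e-05] w 47.9 F [ 0.3  0.1 -0.4] t 34.1
```

Emit:
{"api": "play_rows", "payload": {"travel": [[0,0,0.001],[0,0,0.0005],[0,0,0],[0,0,0]], "rotation": [[0,0,0],[0,0,0],[0,0,0],[0,0,0]], "grip": [0,0,0,0]}}

```text
clock: 34.43
position: [601.0, 212.7, 66.1]
ee_rot: [0.743, -0.669, -0.0, 0.0]
contact_force: [-0.9, 0.7, -0.6]
gripper_width: 47.8
```

Emit:
{"api": "play_rows", "payload": {"travel": [[0,0,0.0004],[0,0,0],[0,0,0],[0,0,0],[0,0,0],[0,0,-0.01],[0,0,-0.03],[0,0,-0.04],[0,0,-0.04],[0,0,-0.03],[0,0,0],[0,0,0]], "rotation": [[0,0,0],[0,0,0],[0,0,0],[0,0,0],[0,0,0],[0,0,0],[0,0,0],[0,0,0],[0,0,0],[0,0,0],[0,0,0],[0,0,0]], "grip": [0,0,1,1,1,1,1,1,1,1,1,1]}}

```text
clock: 35.43
position: [601.9, 213.1, 219.0]
ee_rot: [0.743, -0.669, 0.001, -0.003]
contact_force: [-1.2, -0.4, -0.7]
gripper_width: 85.6
```

Emit:
{"api": "play_rows", "payload": {"travel": [[0.03,0.01,-0.006],[0.03,0.01,-0.006],[0.03,0.01,-0.006],[0.03,0.01,-0.006],[0.03,0.01,-0.006],[0.03,0.01,-0.006],[0.02,0.01,0],[0,0,0],[0,0,0],[0,0,0]], "rotation": [[0,0,0],[0,0,0],[0,0,0],[0,0,0],[0,0,0],[0,0,0],[0,0,0],[0,0,0],[0,0,0],[0,0,0]], "grip": [1,1,1,1,1,1,1,1,1,1]}}

```text
clock: 36.27
position: [551.9, 6.5, 250.8]
ee_rot: [0.743, -0.669, -0.001, 0.001]
contact_force: [-0.6, -0.2, 0.9]
gripper_width: 85.4
```

```bash
python3 wr.py w14; echo tin; python3 obj.py 601.4 212.5 78 90 30; echo can; python3 obj.py 609 144 92 107 30;echo filt; python3 obj.py 594 290 84 96 40; echo jar; python3 obj.py 592 4 62 78 40; echo carton;python3 obj.py 601.4 212.5 52 66 42
python3 - <<'E'
from h import *
d=grab('top');T=xyz(d);np.save('top.npy',T);cv2.imwrite('topraw.png',d['image'])
cv2.imwrite('pics/fin.png',cv2.resize(d['image'][110:270,190:520],(792,384)))
E
python3 seg.py | egrep 'jar|mug|mat'
```

```text
clock 36.267
joints [ 0.305  0.248 -0.14  -0.    -1.185 -0.201]
position [551.923   6.52  250.761]
ee_rot [ 0.743 -0.669 -0.001  0.001]
contact_force [-0.649 -0.171  0.879]
gripper_width 85.412
tin
1528 rect ((601.34326171875, 211.9949951171875), (50.4996223449707, 50.55044937133789), 4.916194915771484) circ ((601.1504516601562, 212.3269805908203), 26.04067039489746) z 83.73719
can
1605 rect ((608.9664916992188, 143.2854766845703), (45.79315185546875, 45.62473678588867), 2.359710693359375) circ ((608.7711181640625, 143.8827667236328), 23.912311553955078) z 99.71538
filt
0 rect ((0.0, 0.0), (0.0, 0.0), 0.0) circ ((0.0, 0.0), 0.0) z nan
jar
1283 rect ((592.0330200195312, 6.118160247802734), (37.71023178100586, 37.25897979736328), 67.10018157958984) circ ((592.0682983398438, 6.1915106773376465), 19.13296127319336) z 70.77494
carton
431 rect ((601.3142700195312, 211.78993225097656), (54.33523178100586, 54.22383117675781), 5.776336669921875) circ ((598.7073974609375, 211.38760375976562), 35.50023651123047) z 59.77142
jar 3
mug 130 c [ 614.4 -441.2] size [70.4 72.7] ang 39.0 z [76.4 82.4 89.5]
mat 869 c [ 585.1 -220.6] size [156.9  97.3] ang 6.5 z [-2.1  2.8  7.8]
  return _methods._mean(a, axis=axis, dtype=dtype,
  ret = ret.dtype.type(ret / rcount)
```

View pics/w14.png

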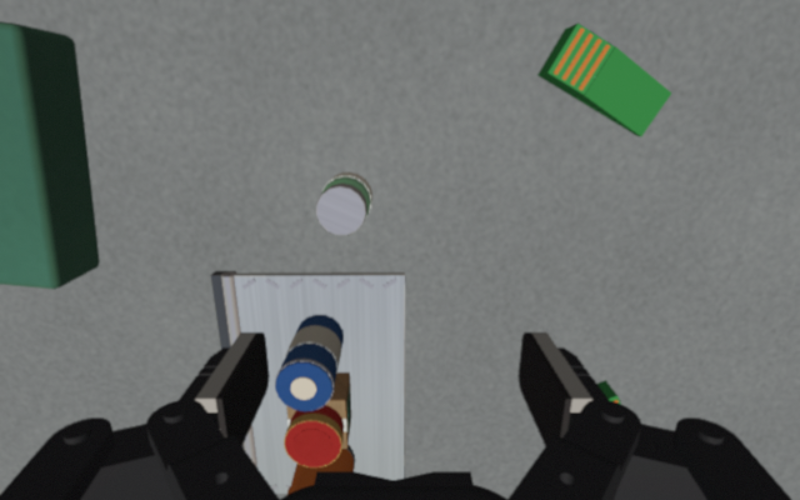

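View pics/fin.png

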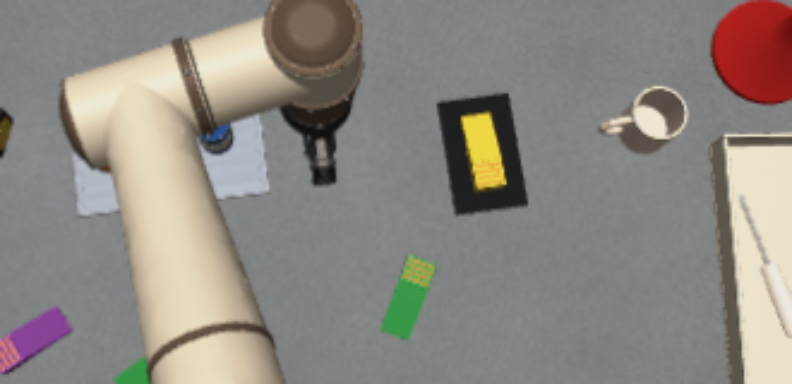

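The row, tin, jar, mug and wedge all check out. I do one filter check with the scene camera, then hand in.

```bash
python3 - <<'E'
from h import *
d=grab('scene');W=xyz(d);h=cv2.cvtColor(d['image'],cv2.COLOR_BGR2HSV)
m=(h[...,1]>130)&(h[...,0]<18)&(h[...,0]>5)&(abs(W[...,0]-594)<45)&(abs(W[...,1]-290)<45)&(W[...,2]>18)
print('filter',m.sum(),np.nanmedian(W[m],0),np.nanpercentile(W[m],[2,98],axis=0).round(0))
print(workorder.job_done())
E
```

```text
filter 603 [612.01776023 274.47990563  75.49633589] [[569. 257.  23.]
 [624. 312.  90.]]
the job is handed in; nothing more can be done
None
```

The job is handed in at about 36 s of the 144 s allowed. No verdict was reported.

- **Wedge and plate:** I pulled the wedge straight back about 80 mm and the plate sank flat (fitted slope about 0.001). The wedge lies right way up and lengthwise on the mat. It measures within about 1.5 mm of the mat's centre and about 0.7° of its direction.
- **Carton and tin:** The carton stands at (601.4, 212.5). My two estimates of the plate centre were (600, 210) from the top camera and (601.5, 212.7) from the wrist camera, so they disagree by about 3 mm. The carton and tin measure within about 1 mm of each other, with the tin on top.
- **Filter and can:** The filter stands to the left of the carton with a gap of about 21 mm, and the can to the right with a gap of about 19 mm. Both had top heights that match standing upright.
- **Jar and mug:** Both measured within about 2.5 mm of where they started, which is within calibration error.

**Checks that failed or were weaker:**
- The wrist force reached 46 N briefly while the gripper closed on the wedge. That is under the 120 N wrist limit; I took it for the fingertips touching the bench. The job also fails if the arm or gripper body presses on something with over 40 N, and I could not rule that out for this contact.
- In the last overhead and wrist pictures the arm hid the filter, and the jar was hidden in the overhead one. A wrist-camera reading showed the jar in place. For the filter I relied on the check made after placing it and a last scene-camera reading, which showed it standing at full height.

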